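Change the tube in a sloping spring-loaded filing nest

ROBOT

A 7-joint arm with a two-finger parallel gripper is mounted at the origin on a cart in front of the work surface, level with it; the furniture and walls round the work are solid. World frame = base frame: x ahead of the robot, y to its left, z up, the work surface at z = 0. Lengths are in m, angles in rad, forces in N, time in s.
With the tool pointing down it reaches from about 0.425 to 0.925 m from the base axis. Payload 6.8 kg.
Tool frame: the origin (TCP) lies midway between the tips of the shut fingers; the grasp point (between the pads) lies 19 mm behind it (bot.grasp_offset is the distance from the TCP to the grasp point, in m); z points along the fingers, x is the direction in which the jaws open and shut, and the axes are right-handed (so a half turn about z gives the same grasp; the last joint's range is limited). The gripper opens to 85 mm and grips with 20 to 120 N. Pads are 22 mm wide; open, the fingers measure 114 mm over their backs; the gripper's body (76 mm by 85 mm) begins 54 mm behind the grasp point. The pads swing forward as they close: fully open they stand 13 mm farther back than shut.
Start: joints at [1.12, 0.477, 0.022, 1.555, -0.011, 1.109, -0.083], TCP at [0.227, -0.636, 0.231] pointing down, gripper open.
Joint ranges: [-2.96, 2.96], [-0.34, 2.1], [-1.41, 1.46], [0.24, 2.44], [-1.37, 4.51], [0.17, 1.92], [-2.96, 2.96]. Speed limits (rad/s): [2.39, 2.39, 3.14, 3.14, 3.14, 3.14, 3.14].

INTERFACE

Orientations are given as a unit quaternion [w, x, y, z].
In Python, from station import bot, imaging gives the robot as it stands. The module is installed in compiled form; this text tells all that it offers.
- The arm moves only by the tool apply_moves, never from a script. Its argument "increments" is a list of rows, each a list of 7 numbers: the shift along the tool's x, y, z in mm, then the turn, a rotation vector about the tool's x, y, z in degrees, then the closure, from -1 (fully open) to 1 (shut). In form: [[dx, dy, dz, rx, ry, rz, grip], ...]. A call has exactly 8 rows; each row shifts and turns the pose as measured when the row begins, along the tool's axes as they then stand; what a row does not reach is not made up. A row lasts 1/8 s, in which the tool goes at most 62.5 mm and 10.7 degrees, less where a joint would pass 70% of its speed; a pose out of reach is approached as far as the arm can. A call with a gripper value outside its range is refused whole. The fingers move at their own pace and stop on an object; "grip_force" is the grip in N (left out, the last holds). Time passes only in rows, so rows that do not move let the fingers close, or fill a call up. It gives the time, the measured TCP pose, the force and the opening at its end, in the units of the state.
- bot.get_obs(): the state, without advancing time (a new reading comes with each control period).
- imaging.read_camera(name): name is "side" or "top" or "wrist"; returns the picture (480x640x3 uint8, red, green, blue); there is no depth.
- imaging.get_calibration(name): a dict with "K" (3x3 intrinsics, pixels), "k1" (the pictures are not rectified: a ray, as slopes to the right and down, at radius r is drawn at 1 + k1 r^2 times it, then the intrinsics apply), "extrinsics" (4x4, takes a point from camera to world coordinates). Camera axes: x right, y down, z forward; pixel columns grow to the right and rows downward; lengths in m; the calibration is good to about 2 mm. A picture is of the moment at which its call begins: read the wrist's pose just before it. get_calibration takes no time and is no camera call; for the wrist camera it gives the pose at the moment of the call.
- bot.hand_in(): hands the job in, once; it reports no verdict.
The state is a dict: "t": time; "q": joint angles; "joint_vel": joint speeds; "joint_torque": joint torques, N m; "eef_pos": TCP position; "tool_rot": TCP orientation; "contact_force": force on the tool from outside, world axes, zero at the start; "torque": the same for the moment, N m; "gripper_width": opening from 0.0 (shut) to 1.0 (fully open).
Only numpy, scipy, OpenCV 4.12 (cv2) and the standard library are available. Lean on these libraries where they do the work, as an engineer would, in place of code of your own. Each camera call takes 0.05 s, during which the arm holds its last target.

TASK

Lift the finished square tube off the raised pad of the sloping filing nest and lay it flat on the floor of the shallow tray, beside the tube that is already there. Then take the fresh piece of square tube from the bench, lay it lengthways on the pad and push the pad straight down against its spring until both spring catches have snapped into the open ends of the tube and hold it down. Do not knock the other things about.

Things in the scene. Friction and masses are not known exactly. Their poses are not given: they have to be found in the camera images.
- nest: Filing nest: grey steel wedge fixed to the bench, footprint 150 (x) x 176 mm (y), origin under its middle; its deck slopes 30 deg down towards the robot (-x). Two round stop pins 6 mm thick stand on the deck downhill of the pad, at pad_top x = -20 mm, y = +-30 mm, tips 6 mm higher than the raised pad. Nothing stands uphill of the pad.
- pad_top (a point): Middle of the top of the nest's sprung pad, moving with it; steel plate 26 (x) x 72 (y) x 6 mm. x runs up the slope, y across it, z out of the pad: 30 deg from vertical, leaning to the robot. At the start it is raised 36 mm off the deck. A tube lying right has its length along y and its middle at (0, 0, 15 mm), within about 3 mm; 2 mm downhill it meets the stop pins.
- pad (a joint): How far the pad is pressed along its -z, m: 0 raised, 0.0265 hard stop. Spring 5 N at 0, +0.25 N per mm. To latch a tube press to 0.025 at least and hold about 1 s, till both catches are in; with the catches the push reaches 12 to 20 N, more if fast. A latched tube then stays with the pad at 0.022 to 0.025; unlatched it springs back to 0.
- catch_left (a joint): Sprung catch at the pad's +y end, rad: 0 closed, grows as its nose swings outwards (to 0.45). Steel strip 14 mm wide, beside the tube's end, reaching 67 mm from the pad's middle and 4 mm above the raised pad. A tube coming down pushes the sloped nose out to 0.15 to 0.25; below 0.025 it swings slowly (0.5 s) back to 0, over the tube's bottom wall inside its open end.
- catch_right (a joint): The same at the pad's -y end.
- finished_mid (a point): Centre of the finished square tube, at the start on the raised pad and sloping with it. Hollow dark steel tube 30 x 30 mm, 100 mm long along its y, walls 3 to 4 mm, open ends, about 0.22 kg; z is square to the face that is up at the start. Grasp across the 30 mm.
- blank_mid (a point): Centre of the fresh square tube, just like the finished one (30 x 30 mm, 100 mm long along y, z up), lying on the bench in any direction with other pieces close by.
- stored_mid (a point): Centre of the square tube (30 x 30 x 100 mm, length along y) that already lies in the tray. Leave it.
- tray_floor (a point): Middle of the tray floor's top face, 3 mm over the bench. Open sheet-steel tray, inside 174 (x) x 144 mm (y), walls 3 mm thick rising 19 mm above the floor; fixed to the bench, z up. The stored tube lies along y in the +x half, which leaves the -x half for the finished one.
- nut_mid (a point): Centre of a big hexagon nut lying flat, 35 mm across corners, 16 mm high, close to one side of the fresh tube, off its middle, where it leaves no room for a finger. Leave it.
- pine_mid (a point): Centre of a pine block 45 x 120 x 45 mm (length along y) on the other side of the fresh tube. Leave it.
- angle_mid (a point): Middle of an angle-iron offcut 40 x 130 x 40 mm (length along y) lying behind the nest. Leave it.
- can_mid (a point): Middle of an upright spray can 59 mm thick and 200 mm tall that stands beside the nest, towards its rear, left or right. Leave it standing: carry things round it or over it.
- jar_mid (a point): Middle of a closed glass jar 72 mm thick and 102 mm tall that stands on the other side of the nest. Leave it standing.
Not all that is in view belongs to the job. What is shaped like the part that bears blank_mid but orange or turquoise is not meant.

How it is judged:
By the outcome, as a careful person would: the job done as asked, in the order asked, and still so for the second after the job is handed in, with the robot touching nothing.
It also fails if it takes over 69 s, if anything falls off the work surface, if the arm or the gripper's body presses on something with over 40 N, if the wrist force passes 120 N, or if a joint passes its speed limit or range.

## Working session

There is one attempt and no reset: what is moved stays moved. The work goes in short steps, Python scripts to look and compute and a tool call to move; the robot and the scene stay as the last step left them, time stands still between calls to the robot, and variables do not carry over. Pictures are saved under pics/ and viewed, and the job is handed in when it is done.

Besides the shell and the picture viewer there is one more tool, called after "Request:" by a JSON object that holds its "api" and its "payload", one argument or row to a line. apply_moves: Moves the arm, as the interface text tells. Its arguments: {"type":"object","properties":{"increments":{"type":"array","items":{"type":"array","items":{"type":"number"}}},"grip_force":{"type":"number"}},"required":["increments"]}

```bash
mkdir -p pics; python3 - <<'E'
from station import bot, imaging
import cv2
for n in ["side","top","wrist"]:
    im=imaging.read_camera(n); cv2.imwrite(f"pics/{n}0.png",im[:,:,::-1])
    c=imaging.get_calibration(n); print(n,c["K"],c["k1"],c["extrinsics"])
print(bot.get_obs(), bot.grasp_offset)
E
```

```text
side [[514.6105551    0.         319.06033423]
 [  0.         514.6105551  238.20444037]
 [  0.           0.           1.        ]] -0.047634557100115736 [[-7.97618912e-01 -5.22179325e-01  3.01882136e-01  1.48049765e-01]
 [-6.03161711e-01  6.90403700e-01 -3.99422936e-01  5.02939005e-01]
 [ 1.49855781e-04 -5.00671033e-01 -8.65637623e-01  1.23160758e+00]
 [ 0.00000000e+00  0.00000000e+00  0.00000000e+00  1.00000000e+00]]
top [[499.94097617   0.         329.91925869]
 [  0.         499.94097617 237.78107575]
 [  0.           0.           1.        ]] -0.1346790099341685 [[-1.38734582e-03 -9.90929846e-01  1.34373049e-01  4.19170690e-01]
 [-9.99994719e-01  9.79866841e-04 -3.09853207e-03  5.39772913e-03]
 [ 2.93876021e-03 -1.34376638e-01 -9.90925972e-01  1.27965849e+00]
 [ 0.00000000e+00  0.00000000e+00  0.00000000e+00  1.00000000e+00]]
wrist [[333.95705922   0.         320.35317757]
 [  0.         333.95705922 232.15040009]
 [  0.           0.           1.        ]] 0.010821549904115347 [[ 3.35753696e-01 -8.94993322e-01 -2.93694415e-01  3.01757466e-01]
 [-9.41949744e-01 -3.19138172e-01 -1
[... 203 characters left out ...]
 0.4776216 ,  0.02234947,  1.55618564, -0.01150406,
        1.10928523, -0.08309617]), 'joint_vel': array([ 2.03168262e-03, -2.79357201e-03,  3.13323426e-04, -2.67022849e-03,
        1.12106177e-03,  1.25368613e-03, -9.49461065e-05]), 'joint_torque': array([ 2.37632979e-03, -5.96925724e+01,  1.60985492e+00, -2.81490844e+01,
        1.26459685e-02,  6.53175564e-03,  2.19363830e-05]), 'eef_pos': array([ 0.22674417, -0.63531435,  0.23055782]), 'tool_rot': array([-3.56153566e-04,  8.17360597e-01, -5.76126013e-01, -5.86120900e-04]), 'contact_force': array([-0.23176356,  0.34153371,  0.08020069]), 'torque': array([ 0.00679695, -0.02595983,  0.02621519]), 'gripper_width': 0.9954444215740405} 0.0187
```

View pics/top0.png

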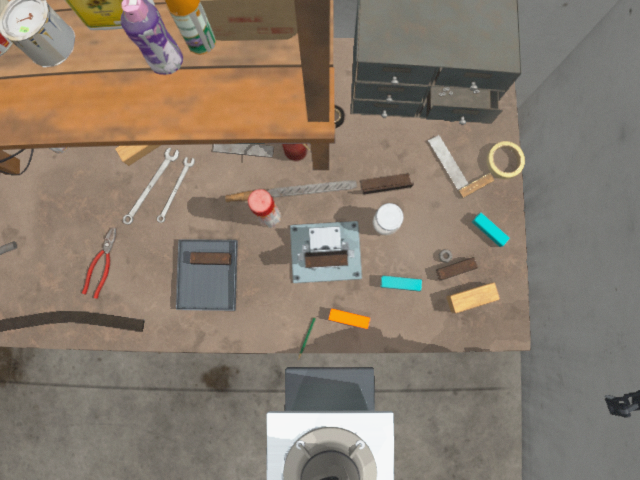

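View pics/side0.png

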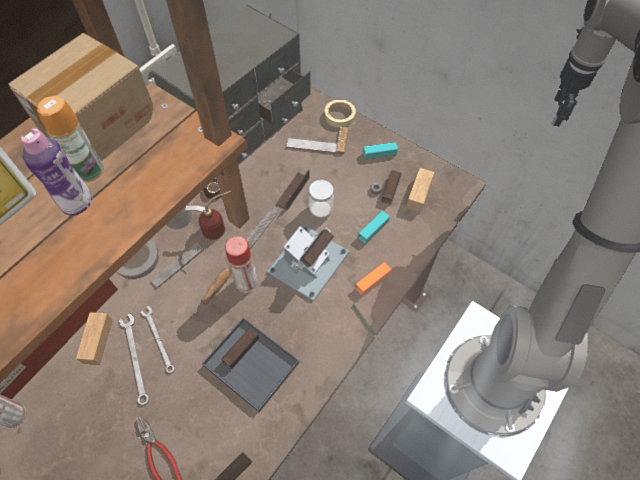

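View pics/wrist0.png

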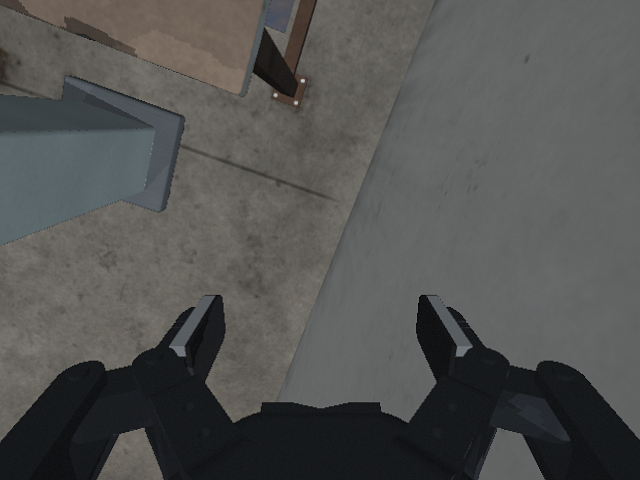

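The scene is visible: nest at top (326,252), finished tube on it at (326,259), tray at (207,275) with the stored tube at (210,258). Candidates for the fresh tube:
- dark tube (457,269)
- turquoise (402,283)
- turquoise (491,229)
- orange (349,318)
- angle iron (386,184)

The dark one at (457,269), between the nut (446,256) and the pine block (475,298), fits the description. I'll check it in close crops.

```bash
cat > h.py <<'E'
import numpy as np, cv2
from station import bot, imaging
from scipy.spatial.transform import Rotation as R
def cal(n):
    c=imaging.get_calibration(n); return np.array(c["K"]),c["k1"],np.array(c["extrinsics"])
def proj(n,P,c=None):
    K,k1,E=c or cal(n); P=np.atleast_2d(P); p=(P-E[:3,3])@E[:3,:3]
    s=p[:,:2]/p[:,2:]; r2=(s**2).sum(1,keepdims=True); s=s*(1+k1*r2)
    return s*[K[0,0],K[1,1]]+[K[0,2],K[1,2]]
def ray(n,uv,c=None):
    K,k1,E=c or cal(n)
    d=(np.array(uv,float)-[K[0,2],K[1,2]])/[K[0,0],K[1,1]]; s=d.copy()
    for _ in range(20): s=d/(1+k1*(s@s))
    v=E[:3,:3]@np.array([s[0],s[1],1]); return E[:3,3],v/np.linalg.norm(v)
def onplane(n,uv,z,c=None):
    o,v=ray(n,uv,c); return o+v*(z-o[2])/v[2]
def crop(src,x0,y0,x1,y1,s,out):
    im=cv2.imread(src)[y0:y1,x0:x1]; cv2.imwrite(out,cv2.resize(im,None,fx=s,fy=s,interpolation=cv2.INTER_CUBIC))
E
python3 - <<'E'
from h import *
crop("pics/top0.png",400,220,520,310,6,"pics/t_bl.png")
crop("pics/top0.png",270,180,420,290,5,"pics/t_nest.png")
crop("pics/top0.png",165,225,250,315,6,"pics/t_tray.png")
crop("pics/side0.png",190,160,440,300,3.2,"pics/s_nest.png")
crop("pics/side0.png",340,135,450,215,7,"pics/s_bl.png")
E
```

```text
(no output)
```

View pics/t_bl.png

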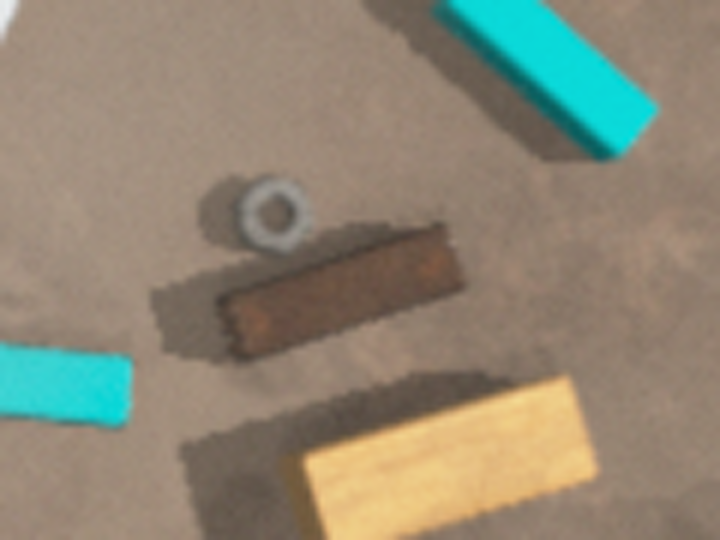

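View pics/t_nest.png

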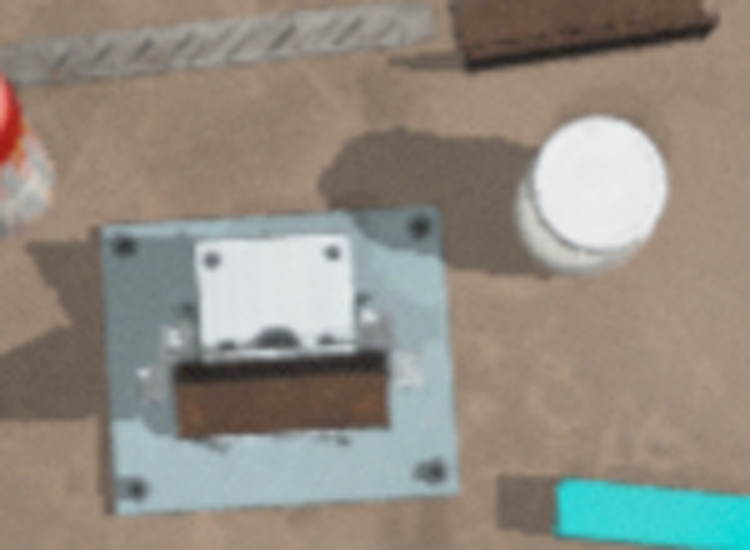

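View pics/t_tray.png

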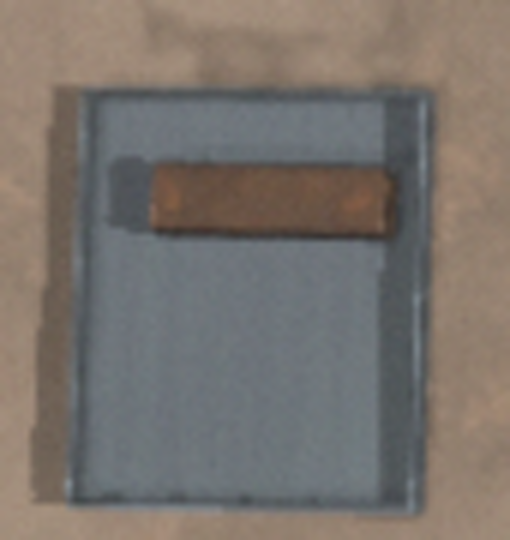

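View pics/s_nest.png

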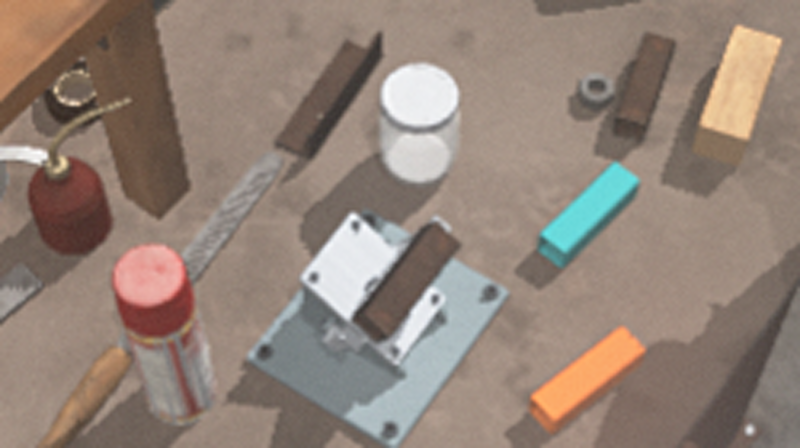

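View pics/s_bl.png

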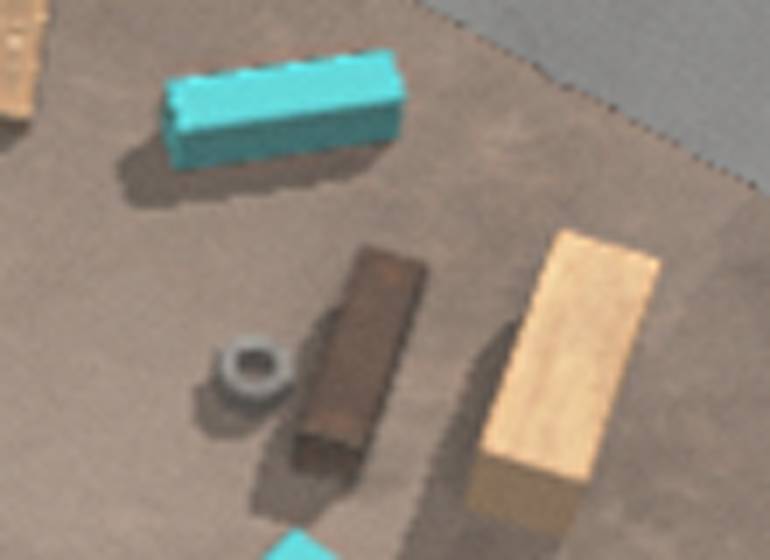

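The dark tube at top crop (222–463, 228–360) is plain brown steel with the nut at (275,214) and the pine block below it. It is the fresh piece. Next I measure the poses.

```bash
cat > m0.py <<'E'
from h import *
def T(cs,x0,y0,s,n,z): return [np.round(onplane(n,(x0+(a-0.5*(s-1)/1)/s if 0 else x0+a/s-0.5+0.5/s, y0+b/s-0.5+0.5/s),z)*1000,1) for a,b in cs]
def pr(t,P):
    P=np.array(P); print(t,P[:,:2].tolist(),"mean",P.mean(0)[:2])
bl=T([(222,297),(440,228),(463,287),(245,360)],400,220,6,"top",.03); pr("blank top",bl)
bl2=T([(363,247),(428,265),(360,445),(300,430)],340,135,7,"side",.03); pr("blank side",bl2)
pr("nut top",T([(275,214)],400,220,6,"top",.016)); pr("nut side",T([(255,364)],340,135,7,"side",.016))
pr("pine top",T([(303,458),(572,377),(598,467),(330,548)],400,220,6,"top",.045))
pr("pine side",T([(563,230),(660,262),(590,478),(483,447)],340,135,7,"side",.045))
pr("nest base z0",T([(101,228),(440,208),(458,493),(115,515)],270,180,5,"top",.005))
pr("tray rim",T([(78,88),(433,92),(420,512),(66,503)],165,225,6,"top",.022))
pr("stored",T([(152,163),(388,167),(392,236),(150,231)],165,225,6,"top",.033))
pr("can",T([(-40,105)],270,180,5,"top",.2)); pr("can",[onplane("top",(261,203),.2)*1000])
pr("jar",T([(600,183)],270,180,5,"top",.102))
pr("jar s",T([(420,95)],190,160,3.2,"side",.102)); pr("can s",T([(152,272)],190,160,3.2,"side",.2))
E
python3 m0.py
python3 - <<'E'
from h import *
crop("pics/top0.png",295,215,365,265,11,"pics/t_fin.png")
crop("pics/side0.png",265,205,350,275,9,"pics/s_fin.png")
E
```

```text
blank top [[508.8, -267.2], [537.5, -361.7], [512.4, -370.7], [482.3, -276.2]] mean [ 510.25 -318.95]
blank side [[537.5, -363.7], [510.8, -372.2], [483.8, -278.6], [507.2, -270.1]] mean [ 509.825 -321.15 ]
nut top [[545.1, -294.1]] mean [ 545.1 -294.1]
nut side [[544.6, -295.6]] mean [ 544.6 -295.6]
pine top [[440.9, -296.2], [473.3, -411.6], [435.8, -421.5], [403.7, -306.6]] mean [ 438.425 -358.975]
pine side [[471.3, -410.6], [430.7, -420.7], [398.0, -310.9], [439.9, -297.8]] mean [ 434.975 -360.   ]
nest base z0 [[624.9, 105.0], [635.2, -70.2], [488.0, -78.2], [477.0, 96.6]] mean [556.275  13.3  ]
tray rim [[586.3, 392.7], [584.5, 238.9], [407.4, 240.8], [409.9, 391.9]] mean [497.025 316.075]
stored [[552.9, 356.1], [551.3, 255.2], [522.2, 252.8], [524.1, 356.0]] mean [537.625 305.025]
can [[648.6, 152.8]] mean [648.6 152.8]
can [[643.1695589706163, 153.97781575853648]] mean [643.16955897 153.97781576]
jar [[630.9, -141.4]] mean [ 630.9 -141.4]
jar s [[629.4, -142.1]] mean [ 629.4 -142.1]
can s [[647.8, 154.3]] mean [647.8 154.3]
```

View pics/t_fin.png

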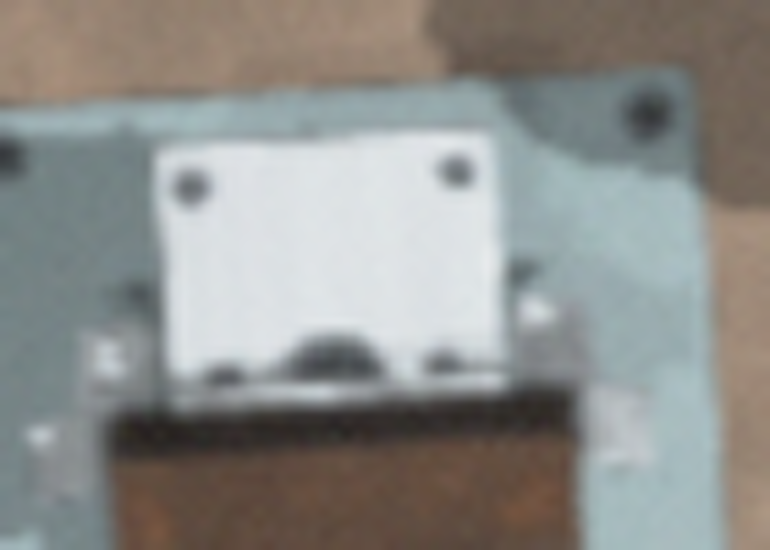

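View pics/s_fin.png

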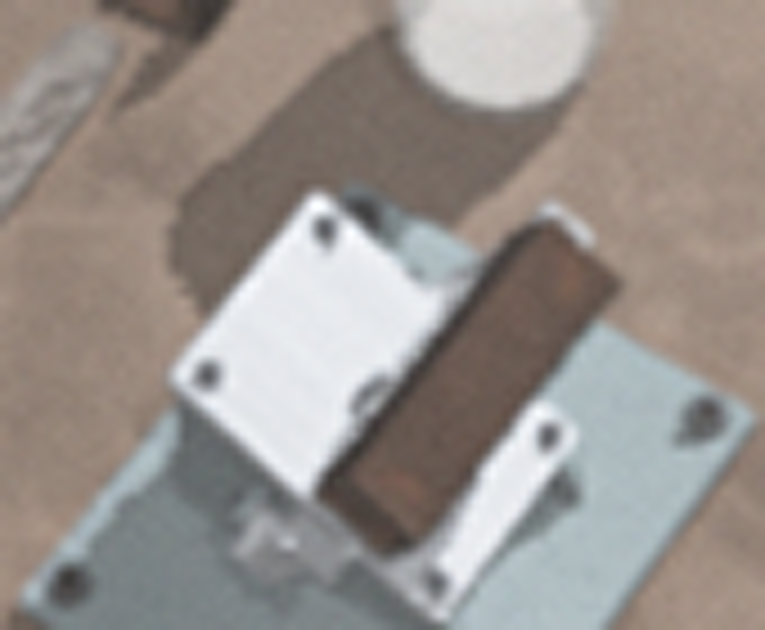

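```bash
cat > m1.py <<'E'
from h import *
from scipy.optimize import least_squares
def px(c,x0,y0,s): return [ (x0+a/s-0.5+0.5/s, y0+b/s-0.5+0.5/s) for a,b in c]
# local corners (x up,y,z)
top=px([(112,460),(580,425)],295,215,11)+px([(180,438),(388,428)],270,180,5)
tl=[(15,50,15),(15,-50,15),(-15,50,15),(-15,-50,15)]
side=px([(350,462),(420,535),(548,222),(620,285)],265,205,9)
sl=[(15,50,15),(-15,50,15),(15,-50,15),(-15,-50,15)]
ct,cs=cal("top"),cal("side")
def Rm(yaw): return R.from_euler("zy",[yaw,-30],degrees=True).as_matrix()
def f(p):
    W=lambda l:p[:3]+np.array(l)/1000@Rm(p[3]).T
    return np.r_[(proj("top",W(tl),ct)-top).ravel(),(proj("side",W(sl),cs)-side).ravel()]
r=least_squares(f,[.55,.01,.1,3.4],x_scale=[.01,.01,.01,1]); print(r.x, np.round(r.fun,1))
m=Rm(r.x[3]); print("pad_top",r.x[:3]-m[:,2]*.015, m)
E
python3 m1.py
```

```text
[0.5301868  0.0100339  0.10867711 2.56660272] [-0.2 -0.7  0.4  0.6 -0.3  0.1  0.9  0.3 -1.3  1.2 -0.2  1.2  0.1 -1.5
  0.6 -0.5]
pad_top [0.5376868  0.0100339  0.09568673] [[ 8.65156643e-01 -3.87812134e-02 -5.00000000e-01]
 [ 4.47806880e-02  9.98996842e-01  1.73472348e-18]
 [ 4.99498421e-01 -2.23903440e-02  8.66025404e-01]]
```

```bash
sed -i 's/"zy"/"ZY"/' m1.py; python3 m1.py; cat > plan.py <<'E'
from h import *
from scipy.spatial.transform import Slerp
def toolR(zdir,xdir):
    z=np.array(zdir,float);z/=np.linalg.norm(z);x=np.array(xdir,float);x-=z*(x@z);x/=np.linalg.norm(x)
    return R.from_matrix(np.c_[x,np.cross(z,x),z])
def cur():
    o=bot.get_obs(); q=o["tool_rot"]; return o,np.array(o["eef_pos"]),R.from_quat([q[1],q[2],q[3],q[0]])
def rows(p,r,pt,rt,n):
    """n equal rows from pose to target"""
    sl=Slerp([0,1],R.concatenate([r,rt])); out=[]
    for i in range(n):
        a,b=sl(i/n),sl((i+1)/n); d=a.inv().apply((pt-p)/n)*1000
        w=np.degrees((a.inv()*b).as_rotvec()); out.append(np.r_[d,w])
    return out
def show(rs,dec=1):
    for r in rs: print([round(float(v),dec)+0.0 for v in r])
def rel(pt,rt):
    o,p,r=cur(); print("rel mm",np.round(r.inv().apply(pt-p)*1000,1),"deg",np.round(np.degrees((r.inv()*rt).as_rotvec()),1))
E
cat > nest.py <<'E'
from plan import *
YAW=3.0
N=R.from_euler("ZY",[YAW,-30],degrees=True).as_matrix()
FIN=np.array([.5302,.0100,.1087])
E
python3 - <<'E'
from nest import *
rt=toolR(-N[:,2],N[:,0]); o,p,r=cur()
pt=FIN+N[:,2]*0.15; print(pt)
show(rows(p,r,pt,rt,16))
E
```

```text
[0.53015753 0.01039118 0.10879693 2.86213462] [-0.2 -0.5  0.4  0.4 -0.3  0.3  0.9  0.1 -1.1  1.1  0.   1.1 -0.1 -1.5
  0.4 -0.4]
pad_top [0.53764817 0.01076568 0.09580655] [[ 8.64945102e-01 -4.99328998e-02 -4.99376287e-01]
 [ 4.32431597e-02  9.98752575e-01 -2.49664499e-02]
 [ 5.00000000e-01 -1.73472348e-18  8.66025404e-01]]
[0.45530278 0.0060748  0.23860381]
[-33.0, -26.9, -0.5, 1.2, 1.6, -4.5]
[-30.7, -29.4, -0.8, 1.2, 1.6, -4.5]
[-28.3, -31.8, -1.0, 1.2, 1.6, -4.5]
[-25.7, -33.9, -1.0, 1.2, 1.6, -4.5]
[-23.0, -35.8, -1.0, 1.2, 1.6, -4.5]
[-20.1, -37.5, -0.8, 1.2, 1.6, -4.5]
[-17.1, -39.0, -0.6, 1.2, 1.6, -4.5]
[-14.0, -40.2, -0.2, 1.2, 1.6, -4.5]
[-10.8, -41.2, 0.3, 1.2, 1.6, -4.5]
[-7.6, -41.9, 0.9, 1.2, 1.6, -4.5]
[-4.3, -42.3, 1.6, 1.2, 1.6, -4.5]
[-1.1, -42.5, 2.5, 1.2, 1.6, -4.5]
[2.2, -42.4, 3.4, 1.2, 1.6, -4.5]
[5.4, -42.0, 4.3, 1.2, 1.6, -4.5]
[8.5, -41.4, 5.4, 1.2, 1.6, -4.5]
[11.5, -40.4, 6.5, 1.2, 1.6, -4.5]
```

Request:
{"api": "apply_moves", "payload": {
  "increments": [
    [-33, -27, 0, 1.2, 1.6, -4.5, -1],
    [-31, -29, -1, 1.2, 1.6, -4.5, -1],
    [-28, -32, -1, 1.2, 1.6, -4.5, -1],
    [-26, -34, -1, 1.2, 1.6, -4.5, -1],
    [-23, -36, -1, 1.2, 1.6, -4.5, -1],
    [-20, -37, -1, 1.2, 1.6, -4.5, -1],
    [-17, -39, -1, 1.2, 1.6, -4.5, -1],
    [-14, -40, 0, 1.2, 1.6, -4.5, -1]
  ],
  "grip_force": 60
}}

```text
t: 1.15
eef_pos: [0.3389, -0.3054, 0.232]
tool_rot: [-0.004, 0.949, -0.283, 0.139]
contact_force: [0.6, -0.0, 0.7]
gripper_width: 1.003
```

```bash
python3 - <<'E'
from nest import *
rt=toolR(-N[:,2],N[:,0]); o,p,r=cur(); print(o["t"],p,o["q"])
pt=FIN+N[:,2]*0.15
show(rows(p,r,pt,rt,8))
E
```

```text
1.15 [ 0.33890975 -0.3053626   0.23202163] [ 0.9777193   0.00666945 -0.29827293  2.20485557 -0.17647526  0.68238255
  0.22430077]
[-9.0, -40.6, 0.3, 1.2, 1.6, -4.3]
[-6.0, -41.1, 1.0, 1.2, 1.6, -4.3]
[-2.9, -41.4, 1.7, 1.2, 1.6, -4.3]
[0.2, -41.5, 2.5, 1.2, 1.6, -4.3]
[3.2, -41.3, 3.3, 1.2, 1.6, -4.3]
[6.2, -40.9, 4.3, 1.2, 1.6, -4.3]
[9.2, -40.2, 5.3, 1.2, 1.6, -4.3]
[12.0, -39.3, 6.4, 1.2, 1.6, -4.3]
```

Request:
{"api": "apply_moves", "payload": {
  "increments": [
    [-9, -41, 0, 1.2, 1.6, -4.3, -1],
    [-6, -41, 1, 1.2, 1.6, -4.3, -1],
    [-3, -41, 2, 1.2, 1.6, -4.3, -1],
    [0, -41, 2, 1.2, 1.6, -4.3, -1],
    [3, -41, 3, 1.2, 1.6, -4.3, -1],
    [6, -41, 4, 1.2, 1.6, -4.3, -1],
    [9, -40, 5, 1.2, 1.6, -4.3, -1],
    [12, -39, 6, 1.2, 1.6, -4.3, -1]
  ]
}}

```text
t: 2.15
eef_pos: [0.4517, 0.0173, 0.2407]
tool_rot: [-0.009, 0.964, 0.034, 0.264]
contact_force: [0.3, -0.3, -0.4]
gripper_width: 1.004
```

```bash
python3 - <<'E'
from nest import *
rt=toolR(-N[:,2],N[:,0]); o,p,r=cur(); print(o["t"],p,o["q"])
pt=FIN+N[:,2]*0.15
rel(pt,rt)
import pickle
c=cal("wrist"); im=imaging.read_camera("wrist"); cv2.imwrite("pics/w1.png",im[:,:,::-1]); pickle.dump(c,open("c1.pkl","wb"))
im2=im.copy()
L=[(sx*15,sy*50,sz*15) for sx in(1,-1) for sy in (1,-1) for sz in (1,-1)]
for u in proj("wrist",FIN+np.array(L)/1000@N.T,c): cv2.circle(im2,tuple(int(round(v)) for v in u),3,(255,255,0),1)
cv2.imwrite("pics/w1o.png",im2[:,:,::-1])
E
```

```text
2.15 [0.45170715 0.01728729 0.24072771] [ 0.68699846 -0.14380847 -0.81120418  2.37460093 -0.19781698  0.33769079
  0.09281691]
rel mm [ 1.3 11.4  3.2] deg [-0.5 -0.6  0.9]
```

View pics/w1o.png

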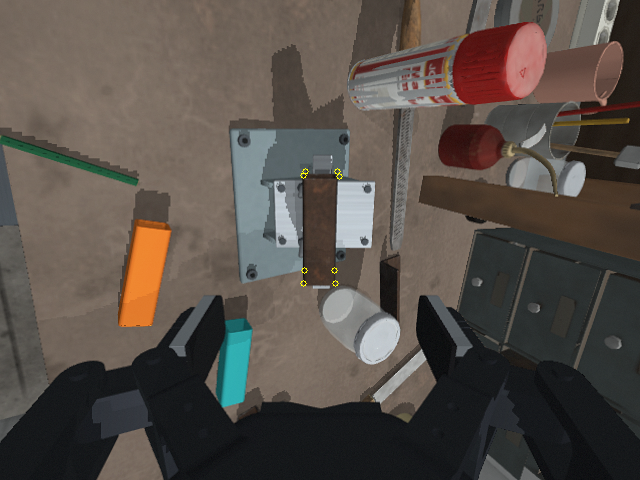

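```bash
cat > wv.py <<'E'
from nest import *
import pickle,sys
def shot(name,boxes=[],x0=0,y0=0,x1=640,y1=480,s=1.25):
    o,p,r=cur(); c=cal("wrist"); im=imaging.read_camera("wrist"); cv2.imwrite(f"pics/{name}.png",im[:,:,::-1]); pickle.dump(c,open(f"{name}.pkl","wb"))
    b=cv2.resize(im[y0:y1,x0:x1],None,fx=s,fy=s,interpolation=cv2.INTER_CUBIC)
    for ctr,M,half in boxes:
        L=np.array([(a,b_,c_) for a in(1,-1) for b_ in (1,-1) for c_ in (1,-1)])*half
        u=(proj("wrist",ctr+L@M.T,c)+.5-[x0,y0])*s-.5
        for i in range(8):
            for j in range(i):
                if (np.abs(L[i]-L[j])>1e-9).sum()==1: cv2.line(b,tuple(np.round(u[i]).astype(int).tolist()),tuple(np.round(u[j]).astype(int).tolist()),(255,255,0),1)
    cv2.imwrite(f"pics/{name}o.png",b[:,:,::-1]); return o,p,r,c
TH=np.array([.015,.05,.015])
E
python3 - <<'E'
from wv import *
shot("w2",[(FIN,N,TH)],220,120,400,300,4)
E
```

```text
(no output)
```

View pics/w2o.png

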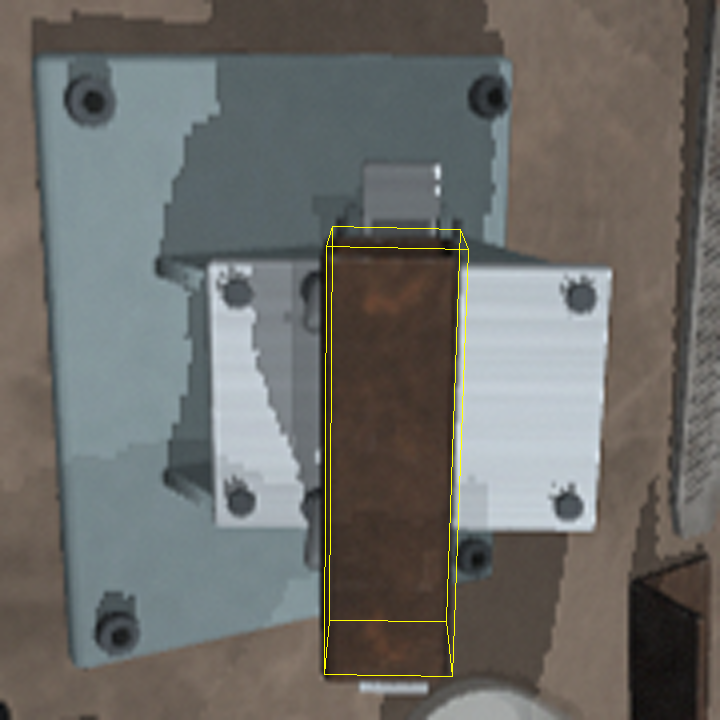

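```bash
sed -i 's/^FIN=.*/FIN=np.array([.5298,.0087,.1086])/' nest.py; python3 - <<'E'
from wv import *
rt=toolR(-N[:,2],N[:,0]); o,p,r=cur()
show(rows(p,r,FIN+N[:,2]*.06,rt,4)); show(rows(FIN+N[:,2]*.06,rt,FIN-N[:,2]*.017,rt,4))
E
```

```text
[-0.2, 4.0, 23.2, -0.2, -0.2, 0.3]
[-0.2, 3.9, 23.3, -0.2, -0.2, 0.3]
[-0.1, 3.8, 23.3, -0.2, -0.2, 0.3]
[0.0, 3.7, 23.3, -0.2, -0.2, 0.3]
[0.0, 0.0, 19.3, 0.0, 0.0, 0.0]
[0.0, 0.0, 19.3, 0.0, 0.0, 0.0]
[0.0, 0.0, 19.3, 0.0, 0.0, 0.0]
[0.0, 0.0, 19.3, 0.0, 0.0, 0.0]
```

Request:
{"api": "apply_moves", "payload": {
  "increments": [
    [0, 4, 23, -0.2, -0.2, 0.3, -1],
    [0, 4, 23, -0.2, -0.2, 0.3, -1],
    [0, 4, 23, -0.2, -0.2, 0.3, -1],
    [0, 4, 23, -0.2, -0.2, 0.3, -1],
    [0, 0, 19, 0, 0, 0, -1],
    [0, 0, 19, 0, 0, 0, -1],
    [0, 0, 15, 0, 0, 0, -1],
    [0, 0, 10, 0, 0, 0, -1]
  ]
}}

```text
t: 3.25
eef_pos: [0.5224, -0.0018, 0.1134]
tool_rot: [0.001, 0.967, 0.019, 0.254]
contact_force: [-0.4, -0.8, 0.4]
gripper_width: 1.001
```

```bash
python3 - <<'E'
from wv import *
rt=toolR(-N[:,2],N[:,0]); rel(FIN-N[:,2]*.017,rt); print(cur()[0]["q"])
shot("w3",[(FIN,N,TH)])
E
```

```text
rel mm [  4.7 -10.5  24.9] deg [ 1.   0.6 -0.4]
[ 0.39134814  0.29660194 -0.61207983  2.36589319  1.52442362  0.23716613
 -1.57570099]
```

View pics/w3o.png

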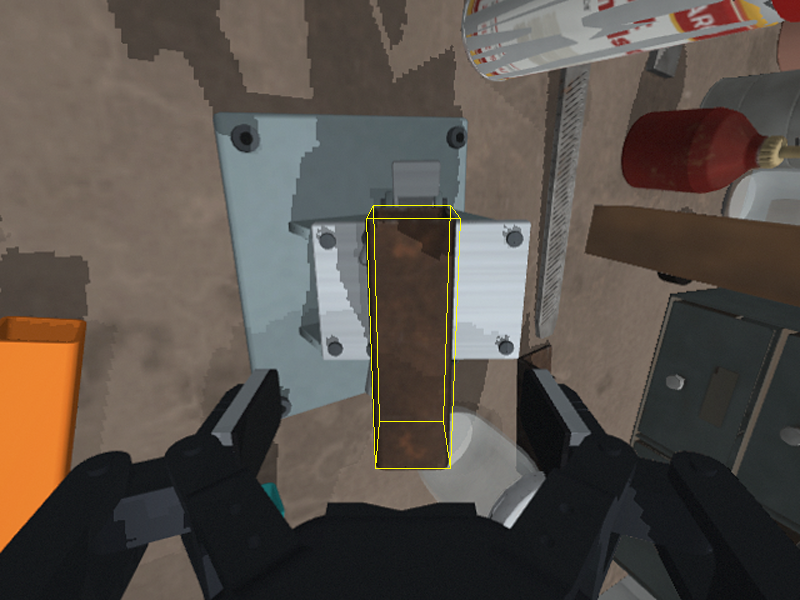

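Request:
{"api": "apply_moves", "payload": {
  "increments": [
    [1, -3, 2, 0.2, 0.1, -0.1, -1],
    [1, -3, 2, 0.2, 0.1, -0.1, -1],
    [1, -3, 3, 0.2, 0.1, -0.1, -1],
    [1, -2, 3, 0.2, 0.1, -0.1, -1],
    [0, 0, 4, 0.2, 0.2, 0, -1],
    [0, 0, 4, 0, 0, 0, -1],
    [0, 0, 4, 0, 0, 0, -1],
    [0, 0, 3, 0, 0, 0, -1]
  ]
}}

```text
t: 4.3
eef_pos: [0.539, 0.0091, 0.0929]
tool_rot: [-0.006, 0.966, 0.024, 0.259]
contact_force: [0.3, -0.5, 0.6]
gripper_width: 1.001
```

```bash
python3 - <<'E'
from wv import *
rt=toolR(-N[:,2],N[:,0]); rel(FIN-N[:,2]*.017,rt); print(cur()[0]["q"])
E
```

```text
rel mm [-0.1 -0.1 -1.2] deg [ 0.1 -0.  -0.1]
[ 0.41522858  0.38327354 -0.66309922  2.34759473  1.75504705  0.28669308
 -1.78410347]
```

Request:
{"api": "apply_moves", "payload": {
  "increments": [
    [0, 0, 0, 0, 0, 0, 1],
    [0, 0, 0, 0, 0, 0, 1],
    [0, 0, 0, 0, 0, 0, 1],
    [0, 0, 0, 0, 0, 0, 1],
    [0, 0, 0, 0, 0, 0, 1],
    [0, 0, 0, 0, 0, 0, 1],
    [0, 0, -5, 0, 0, 0, 1],
    [0, 0, -10, 0, 0, 0, 1]
  ]
}}

```text
t: 5.3
eef_pos: [0.5304, 0.0088, 0.1054]
tool_rot: [-0.007, 0.966, 0.024, 0.258]
contact_force: [-0.5, 0.3, -2.2]
gripper_width: 0.345
```

```bash
python3 - <<'E'
from wv import *
o,p,r=cur(); rt=toolR(-N[:,2],N[:,0]); rel(FIN-N[:,2]*.017,rt); print(o)
shot("w4",[])
E
```

```text
rel mm [ 1.2  0.  13.9] deg [ 0.   0.1 -0.2]
{'t': 5.3, 'q': array([ 0.40126699,  0.33445967, -0.64151863,  2.35862058,  1.65447026,
        0.25283512, -1.69927823]), 'joint_vel': array([-0.07408276, -0.26615056,  0.1146664 ,  0.05658224, -0.55685344,
       -0.17904002,  0.4735804 ]), 'joint_torque': array([  0.50991459, -34.60094333,  -4.494811  , -18.43126416,
         1.51537657,   0.58775581,  -0.77147802]), 'eef_pos': array([0.53036061, 0.00875659, 0.10535561]), 'tool_rot': array([-0.00674118,  0.96583261,  0.02389053,  0.25797515]), 'contact_force': array([-0.47874034,  0.28809095, -2.16630805]), 'torque': array([-0.05751145,  0.82805734, -0.02057401]), 'gripper_width': 0.3448258082743735}
```

View pics/w4o.png

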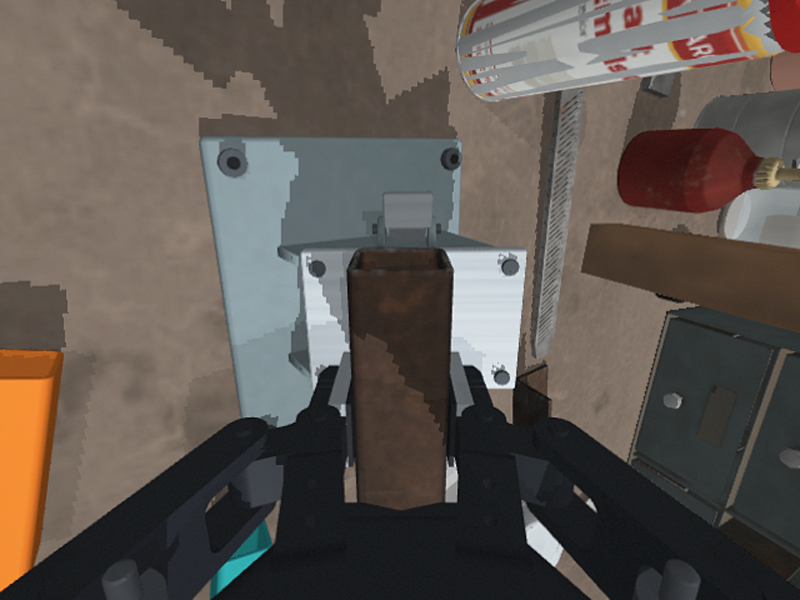

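```bash
cat >> nest.py <<'E'
TR=np.array([.466,.314,0]); TRY=-0.8
RTR=toolR([0,0,-1],[np.cos(np.radians(TRY)),np.sin(np.radians(TRY)),0])
E
python3 - <<'E'
from wv import *
o,p,r=cur()
a=p-r.apply([0,0,.055]); print(a)
show(rows(p,r,a,r,4))
show(rows(a,r,TR+[0,0,.13],RTR,12))
E
```

```text
[0.50272457 0.00742579 0.15397425]
[0.0, 0.0, -13.8, 0.0, 0.0, 0.0]
[0.0, 0.0, -13.8, 0.0, 0.0, 0.0]
[0.0, 0.0, -13.8, 0.0, 0.0, 0.0]
[0.0, 0.0, -13.8, 0.0, 0.0, 0.0]
[-2.5, -25.7, 0.8, -0.1, -2.5, 0.3]
[-2.6, -25.7, 0.9, -0.1, -2.5, 0.3]
[-2.7, -25.6, 1.0, -0.1, -2.5, 0.3]
[-2.8, -25.6, 1.1, -0.1, -2.5, 0.3]
[-2.9, -25.6, 1.2, -0.1, -2.5, 0.3]
[-3.0, -25.6, 1.3, -0.1, -2.5, 0.3]
[-3.1, -25.6, 1.4, -0.1, -2.5, 0.3]
[-3.1, -25.6, 1.5, -0.1, -2.5, 0.3]
[-3.2, -25.6, 1.6, -0.1, -2.5, 0.3]
[-3.3, -25.5, 1.7, -0.1, -2.5, 0.3]
[-3.3, -25.5, 1.8, -0.1, -2.5, 0.3]
[-3.4, -25.5, 1.9, -0.1, -2.5, 0.3]
```

Request:
{"api": "apply_moves", "payload": {
  "increments": [
    [0, 0, -13, 0, 0, 0, 1],
    [0, 0, -14, 0, 0, 0, 1],
    [0, 0, -14, 0, 0, 0, 1],
    [0, 0, -14, 0, 0, 0, 1],
    [-2, -26, 1, 0, -2.5, 0.3, 1],
    [-3, -26, 1, 0, -2.5, 0.3, 1],
    [-3, -26, 1, 0, -2.5, 0.3, 1],
    [-3, -26, 1, 0, -2.5, 0.3, 1]
  ]
}}

```text
t: 6.35
eef_pos: [0.484, 0.109, 0.1448]
tool_rot: [-0.004, 0.986, 0.011, 0.167]
contact_force: [0.1, 0.2, -2.6]
gripper_width: 0.342
```

```bash
python3 - <<'E'
from wv import *
o,p,r=cur(); print(p,o["q"])
show(rows(p,r,TR+[0,0,.1],RTR,8))
E
```

```text
[0.48401142 0.10897521 0.1447629 ] [ 0.37051259  0.27253103 -0.88838284  2.25228552  0.75754769  0.52165322
 -1.07381738]
[-3.4, -25.7, 4.8, -0.1, -2.4, 0.3]
[-3.3, -25.6, 4.9, -0.1, -2.4, 0.3]
[-3.2, -25.6, 5.0, -0.1, -2.4, 0.3]
[-3.1, -25.6, 5.1, -0.1, -2.4, 0.3]
[-3.0, -25.6, 5.2, -0.1, -2.4, 0.3]
[-2.9, -25.6, 5.3, -0.1, -2.4, 0.3]
[-2.8, -25.6, 5.4, -0.1, -2.4, 0.3]
[-2.7, -25.6, 5.5, -0.1, -2.4, 0.3]
```

Request:
{"api": "apply_moves", "payload": {
  "increments": [
    [-3, -26, 5, 0, -2.4, 0.3, 1],
    [-3, -26, 5, 0, -2.4, 0.3, 1],
    [-3, -26, 5, 0, -2.4, 0.3, 1],
    [-3, -26, 5, 0, -2.4, 0.3, 1],
    [-3, -26, 5, 0, -2.4, 0.3, 1],
    [-3, -26, 5, 0, -2.4, 0.3, 1],
    [-3, -26, 5, 0, -2.4, 0.3, 1],
    [-3, -24, 5, 0, -2.4, 0.3, 1]
  ]
}}

```text
t: 7.35
eef_pos: [0.4639, 0.3183, 0.0985]
tool_rot: [-0.002, 1.0, -0.011, -0.007]
contact_force: [0.3, -0.3, -3.1]
gripper_width: 0.34
```

```bash
python3 - <<'E'
from wv import *
o,p,r=cur(); print(p,o["q"])
rel(TR+[0,0,.1],RTR)
shot("w5",[(np.array([.4970,.3160,.003+.0095]),R.from_euler("z",TRY,degrees=True).as_matrix(),np.array([.087,.072,.0095])),(np.array([.5376,.305,.018]),R.from_euler("z",TRY,degrees=True).as_matrix(),TH)])
E
```

```text
[0.46389596 0.31826719 0.09848652] [-0.02749022  0.63684979 -0.9084155   1.88732578  0.60712492  0.93146335
 -1.24566022]
rel mm [ 2.2  4.2 -1.6] deg [-0.2  0.8 -0.4]
```

View pics/w5o.png

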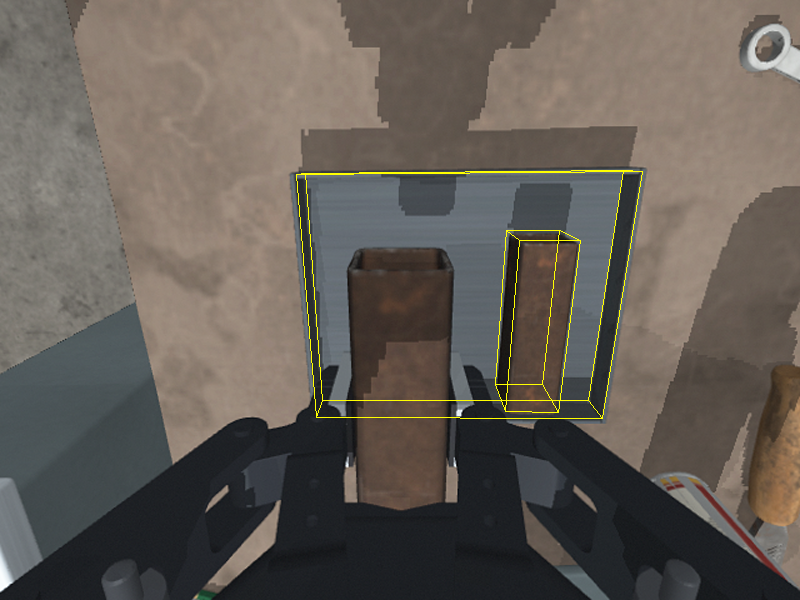

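Request:
{"api": "apply_moves", "payload": {
  "increments": [
    [1, 2, 10, 0, 0.4, -0.2, 1],
    [1, 2, 14, -0.2, 0.4, -0.2, 1],
    [0, 0, 14, 0, 0, 0, 1],
    [0, 0, 14, 0, 0, 0, 1],
    [0, 0, 14, 0, 0, 0, 1],
    [0, 0, 10, 0, 0, 0, 1],
    [0, 0, 7, 0, 0, 0, 1],
    [0, 0, 5, 0, 0, 0, 1]
  ]
}}

```text
t: 8.4
eef_pos: [0.465, 0.3144, 0.0027]
tool_rot: [0.0, 1.0, -0.007, -0.001]
contact_force: [-0.9, -1.8, 21.1]
gripper_width: 0.343
```

```bash
python3 - <<'E'
from wv import *
o,p,r=cur(); print(p,o["q"],o["contact_force"])
rel(TR+[0,0,0],RTR)
E
```

```text
[0.46496728 0.31435974 0.00273261] [-0.11207803  0.75568936 -0.78971409  1.9378381   0.76396194  0.77960412
 -1.3579769 ] [-0.9280362  -1.75279445 21.13261787]
rel mm [1.  0.3 2.7] deg [0.  0.1 0. ]
```

Request:
{"api": "apply_moves", "payload": {
  "increments": [
    [0, 0, -0.5, 0, 0, 0, 1],
    [0, 0, 0, 0, 0, 0, -0.15],
    [0, 0, 0, 0, 0, 0, -0.15],
    [0, 0, 0, 0, 0, 0, -0.15],
    [0, 0, 0, 0, 0, 0, -0.15],
    [0, 0, -10, 0, 0, 0, -0.15],
    [0, 0, -15, 0, 0, 0, -0.15],
    [0, 0, -20, 0, 0, 0, -0.15]
  ]
}}

```text
t: 9.4
eef_pos: [0.4655, 0.3155, 0.0516]
tool_rot: [-0.0, 1.0, -0.007, -0.0]
contact_force: [0.1, 0.4, 0.8]
gripper_width: 0.575
```

```bash
python3 - <<'E'
from wv import *
o,p,r=cur(); print(p,o["contact_force"])
shot("w6",[(np.array([.465,.315,.018]),R.from_euler("z",TRY,degrees=True).as_matrix(),TH)])
im=imaging.read_camera("side"); cv2.imwrite("pics/side6.png",im[:,:,::-1])
crop("pics/side6.png",190,290,310,420,5,"pics/side6c.png")
E
```

```text
[0.46547881 0.3154909  0.05157594] [0.11227396 0.3842555  0.83091942]
```

View pics/w6o.png

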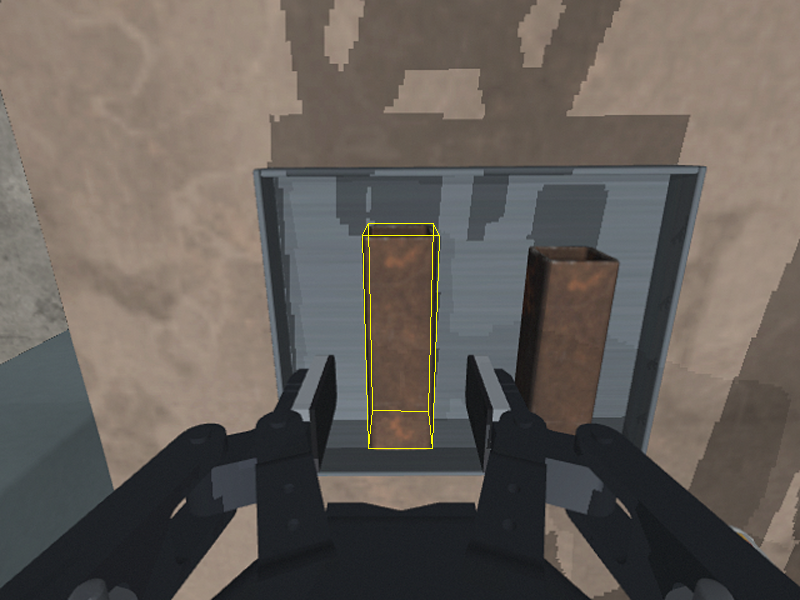

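View pics/side6c.png

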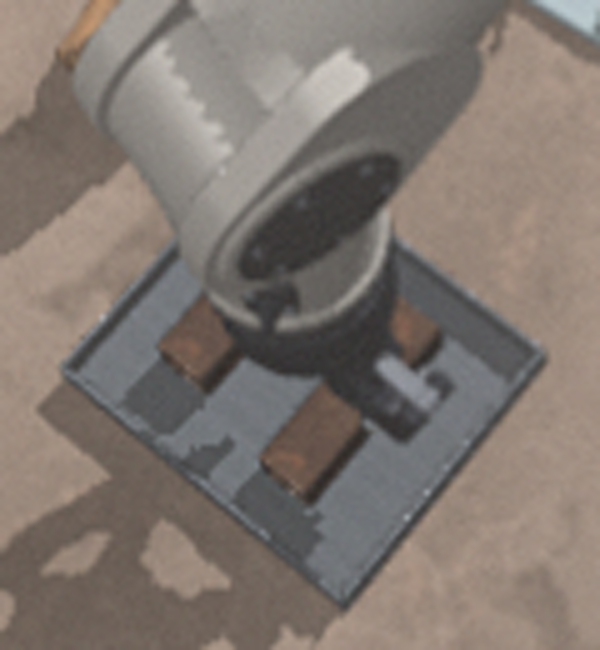

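Finished tube lies flat in the tray (wireframe at z=18 mm coincides). Next is the fresh tube. The nut is 16 mm high and blocks a low grasp near the middle, so I'll grip the tube's upper part with the tips above the nut.

```bash
cat >> nest.py <<'E'
BL=np.array([.510,-.320,.015]); BY=17.0
MB=R.from_euler("z",BY,degrees=True).as_matrix()
RB=toolR([0,0,-1],MB[:,0])
E
python3 - <<'E'
from wv import *
o,p,r=cur()
a=p+[0,0,.13]; show(rows(p,r,a,r,3)); 
b=BL+[0,0,.16]; print()
show(rows(a,r,b,RB,13))
E
```

```text
[0.1, -0.2, -43.3, 0.0, 0.0, 0.0]
[0.1, -0.2, -43.3, 0.0, 0.0, 0.0]
[0.1, -0.2, -43.3, 0.0, 0.0, 0.0]

[4.0, 48.9, 0.5, 0.0, 0.0, -1.4]
[2.8, 49.0, 0.5, 0.0, 0.0, -1.4]
[1.6, 49.1, 0.5, 0.0, 0.0, -1.4]
[0.5, 49.1, 0.5, 0.0, 0.0, -1.4]
[-0.7, 49.1, 0.5, 0.0, 0.0, -1.4]
[-1.9, 49.1, 0.5, 0.0, 0.0, -1.4]
[-3.1, 49.0, 0.5, 0.0, 0.0, -1.4]
[-4.2, 48.9, 0.6, 0.0, 0.0, -1.4]
[-5.4, 48.8, 0.6, 0.0, 0.0, -1.4]
[-6.5, 48.7, 0.6, 0.0, 0.0, -1.4]
[-7.7, 48.5, 0.6, 0.0, 0.0, -1.4]
[-8.9, 48.3, 0.6, 0.0, 0.0, -1.4]
[-10.0, 48.1, 0.6, 0.0, 0.0, -1.4]
```

Request:
{"api": "apply_moves", "payload": {
  "increments": [
    [0, 0, -43, 0, 0, 0, -0.15],
    [0, 0, -43, 0, 0, 0, -0.15],
    [0, 0, -43, 0, 0, 0, -0.15],
    [4, 49, 0, 0, 0, -1.4, -1],
    [3, 49, 0, 0, 0, -1.4, -1],
    [2, 49, 0, 0, 0, -1.4, -1],
    [0, 49, 0, 0, 0, -1.4, -1],
    [-1, 49, 0, 0, 0, -1.4, -1]
  ]
}}

```text
t: 10.5
eef_pos: [0.4842, 0.0693, 0.189]
tool_rot: [-0.003, 0.998, 0.06, 0.005]
contact_force: [-0.2, -0.2, -0.2]
gripper_width: 0.997
```

```bash
python3 - <<'E'
from wv import *
o,p,r=cur(); print(p,o["q"])
show(rows(p,r,BL+[0,0,.16],RB,8))
E
```

```text
[0.48421611 0.06926791 0.18904196] [ 0.6247683   0.41040893 -1.08301961  1.98919885  0.43475557  0.98545419
 -0.54772506]
[-2.7, 48.7, 1.5, 0.0, -0.1, -1.3]
[-3.8, 48.6, 1.5, 0.0, -0.1, -1.3]
[-4.8, 48.5, 1.6, 0.0, -0.1, -1.3]
[-5.9, 48.4, 1.6, 0.0, -0.1, -1.3]
[-6.9, 48.3, 1.6, 0.0, -0.1, -1.3]
[-8.0, 48.1, 1.7, 0.0, -0.1, -1.3]
[-9.1, 47.9, 1.7, 0.0, -0.1, -1.3]
[-10.1, 47.7, 1.7, 0.0, -0.1, -1.3]
```

Request:
{"api": "apply_moves", "payload": {
  "increments": [
    [-3, 49, 1, 0, 0, -1.3, -1],
    [-4, 49, 2, 0, 0, -1.3, -1],
    [-5, 48, 2, 0, 0, -1.3, -1],
    [-6, 48, 2, 0, 0, -1.3, -1],
    [-7, 48, 2, 0, 0, -1.3, -1],
    [-8, 48, 2, 0, 0, -1.3, -1],
    [-9, 48, 2, 0, 0, -1.3, -1],
    [-10, 46, 2, 0, 0, -1.3, -1]
  ]
}}

```text
t: 11.5
eef_pos: [0.5093, -0.3321, 0.1754]
tool_rot: [0.0, 0.988, 0.153, 0.007]
contact_force: [0.4, 0.6, 0.5]
gripper_width: 1.002
```

```bash
python3 - <<'E'
from wv import *
o,p,r=cur(); print(p,o["q"]); rel(BL+[0,0,.16],RB)
shot("w7",[(BL,MB,TH)])
E
```

```text
[ 0.50925959 -0.33214056  0.17541975] [ 1.18340892  0.61718869 -0.99056775  1.73618968  0.57044829  1.0940879
  0.31743585]
rel mm [  4.4 -11.3   0.4] deg [ 0.2 -0.7  0.6]
```

View pics/w7o.png

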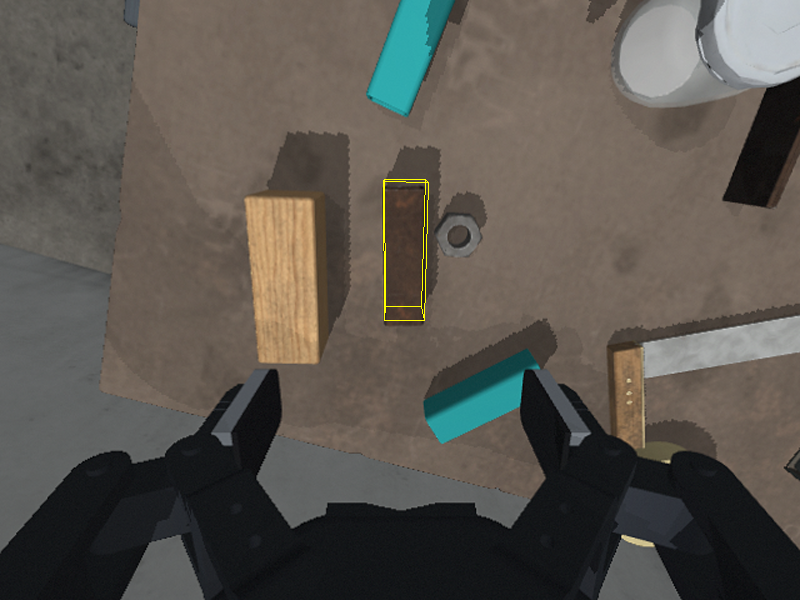

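```bash
sed -i 's/^BL=.*/BL=np.array([.5107,-.3224,.015]); BY=17.0/' nest.py; python3 - <<'E'
from wv import *
o,p,r=cur(); t=BL.copy(); t[2]=.06; show(rows(p,r,t,RB,8))
E
```

```text
[0.8, -2.2, 14.3, 0.0, -0.1, 0.0]
[0.8, -2.2, 14.3, 0.0, -0.1, 0.0]
[0.9, -2.1, 14.3, 0.0, -0.1, 0.0]
[0.9, -2.1, 14.3, 0.0, -0.1, 0.0]
[0.9, -2.1, 14.3, 0.0, -0.1, 0.0]
[0.9, -2.1, 14.3, 0.0, -0.1, 0.0]
[0.9, -2.1, 14.3, 0.0, -0.1, 0.0]
[1.0, -2.1, 14.3, 0.0, -0.1, 0.0]
```

Request:
{"api": "apply_moves", "payload": {
  "increments": [
    [1, -2, 15, 0, -0.1, 0, -0.4],
    [1, -2, 15, 0, -0.1, 0, -0.4],
    [1, -2, 15, 0, -0.1, 0, -0.4],
    [1, -2, 15, 0, -0.1, 0, -0.4],
    [1, -2, 15, 0, -0.1, 0, -0.4],
    [1, -2, 14, 0, -0.1, 0, -0.4],
    [1, -2, 12, 0, -0.1, 0, -0.4],
    [0, -1, 8, 0, 0, 0, -0.4]
  ]
}}

```text
t: 12.55
eef_pos: [0.5111, -0.3196, 0.058]
tool_rot: [0.002, 0.989, 0.151, -0.001]
contact_force: [0.1, 0.5, -0.3]
gripper_width: 0.699
```

```bash
python3 - <<'E'
from wv import *
t=BL.copy(); t[2]=.0195
o,p,r=cur(); print(p,o["q"]); rel(t,RB)
shot("w8",[(BL,MB,TH)])
E
```

```text
[ 0.51107781 -0.31958896  0.05797051] [ 1.08127416  0.74493913 -0.87806553  1.8202891   0.71643812  0.92730425
  0.17873262]
rel mm [-1.1  2.4 38.5] deg [0.2 0.1 0.4]
```

View pics/w8o.png

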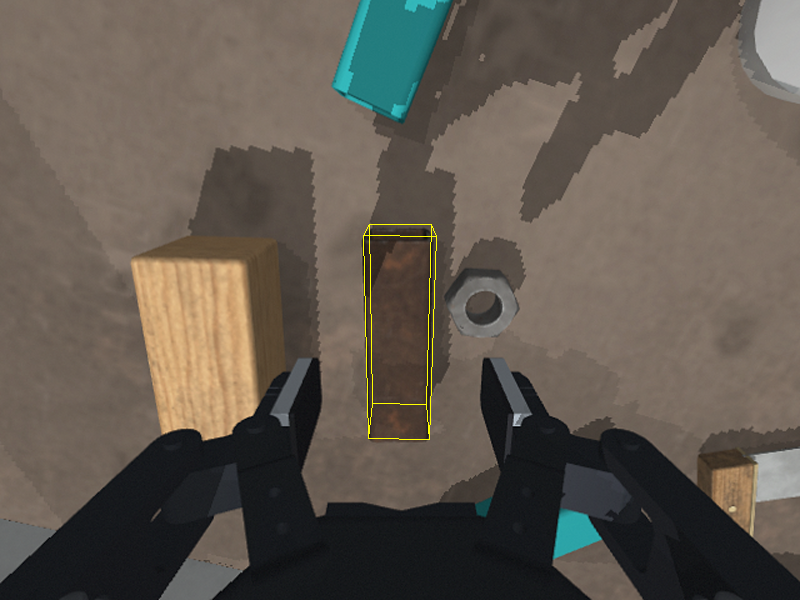

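Request:
{"api": "apply_moves", "payload": {
  "increments": [
    [0, 1, 7, 0, 0, 0.2, -0.4],
    [-1, 1, 7, 0.1, 0, 0.2, -0.4],
    [0, 1, 7, 0, 0, 0, -0.4],
    [0, 0, 6, 0, 0, 0, -0.4],
    [0, 0, 5, 0, 0, 0, -0.4],
    [0, 0, 3, 0, 0, 0, -0.4],
    [0, 0, 1, 0, 0, 0, -0.4],
    [0, 0, 0, 0, 0, 0, -0.4]
  ],
  "grip_force": 60
}}

```text
t: 13.6
eef_pos: [0.5108, -0.3238, 0.0193]
tool_rot: [0.001, 0.989, 0.147, -0.001]
contact_force: [-0.0, 0.3, -0.2]
gripper_width: 0.697
```

```bash
python3 - <<'E'
from wv import *
t=BL.copy(); t[2]=.0195
o,p,r=cur(); print(p,o["contact_force"]); rel(t,RB)
E
```

```text
[ 0.51083473 -0.32380342  0.0193336 ] [-0.01680604  0.32685122 -0.20889831]
rel mm [ 0.3 -1.4 -0.2] deg [ 0.1  0.1 -0.1]
```

Request:
{"api": "apply_moves", "payload": {
  "increments": [
    [0, 0, 0, 0, 0, 0, 1],
    [0, 0, 0, 0, 0, 0, 1],
    [0, 0, 0, 0, 0, 0, 1],
    [0, 0, 0, 0, 0, 0, 1],
    [0, 0, 0, 0, 0, 0, 1],
    [0, 0, -5, 0, 0, 0, 1],
    [0, 0, -12, 0, 0, 0, 1],
    [0, 0, -20, 0, 0, 0, 1]
  ]
}}

```text
t: 14.6
eef_pos: [0.5098, -0.3232, 0.0575]
tool_rot: [0.001, 0.989, 0.147, -0.002]
contact_force: [-0.6, -0.3, -1.5]
gripper_width: 0.327
```

```bash
python3 - <<'E'
from wv import *
o,p,r=cur(); print(p,o["contact_force"],o["q"])
M=r.as_matrix(); Mt=np.c_[M[:,0],-M[:,1],-M[:,2]]
shot("w9",[(p+Mt@[0,.0014,-.0043],Mt,TH)])
E
```

```text
[ 0.50978364 -0.32324619  0.05746162] [-0.62686963 -0.28264194 -1.48464962] [ 1.08546039  0.74771594 -0.87595023  1.81532897  0.71281749  0.93130152
  0.18089799]
```

View pics/w9o.png

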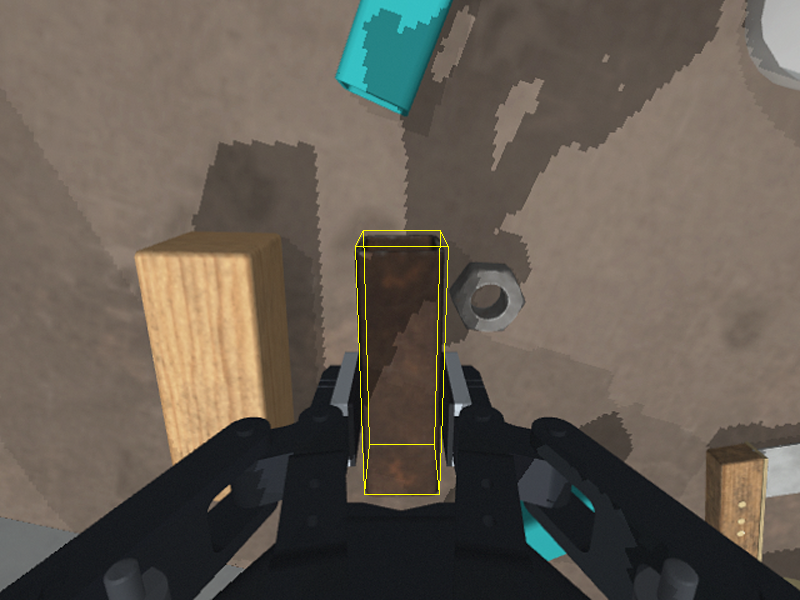

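```bash
python3 - <<'E'
from wv import *
for n in("top","side"):
    cv2.imwrite(f"pics/{n}9.png",imaging.read_camera(n)[:,:,::-1])
PT=FIN-N[:,2]*.015
def draw(n,x0,y0,x1,y1,s,out):
    im=cv2.imread(f"pics/{n}9.png")[y0:y1,x0:x1]; b=cv2.resize(im,None,fx=s,fy=s,interpolation=cv2.INTER_CUBIC)
    def P(L): return (proj(n,PT+np.array(L)/1000@N.T)+.5-[x0,y0])*s-.5
    u=P([(13,36,0),(13,-36,0),(-13,-36,0),(-13,36,0)]); cv2.polylines(b,[np.round(u).astype(np.int32)],True,(0,255,255),1)
    for y in(30,-30):
        u=P([(-20,y,6),(-20,y,-36)]); cv2.line(b,*[tuple(v) for v in np.round(u).astype(int).tolist()],(0,0,255),1)
    cv2.imwrite(out,b)
draw("top",285,215,375,285,8,"pics/t9.png"); draw("side",260,210,355,285,8,"pics/s9.png")
E
```

```text
(no output)
```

View pics/t9.png

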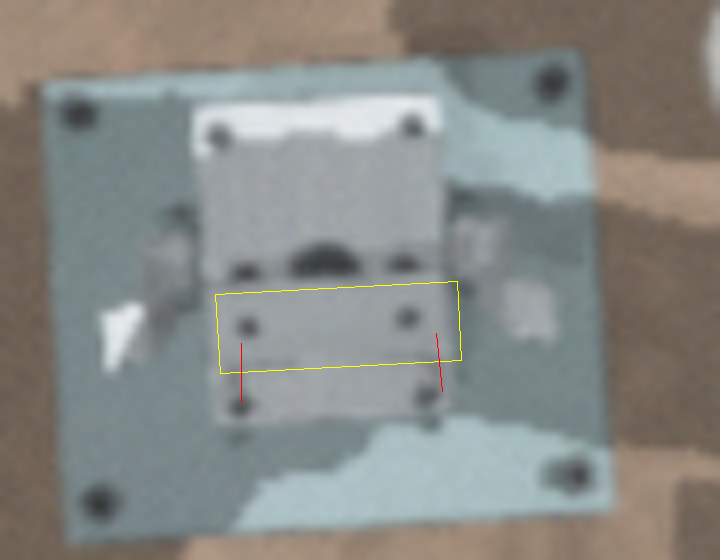

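View pics/s9.png

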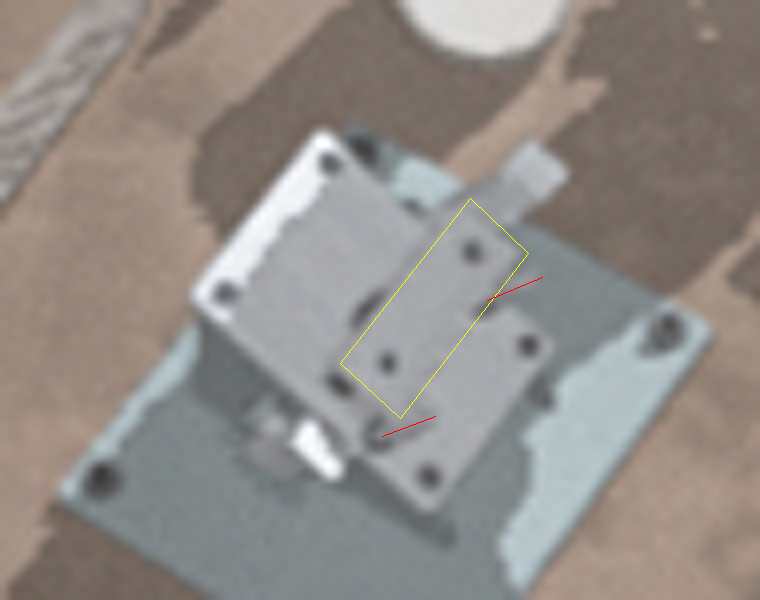

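```bash
python3 - <<'E'
from wv import *
PT=FIN-N[:,2]*.015
pp=lambda c,x0,y0,s=8:(x0+c[0]/s-.5+.5/s,y0+c[1]/s-.5+.5/s)
for nm,t,s in [("pad+",(247,326),(388,362)),("pad-",(407,317),(472,252)),("dl+",(240,406),(428,477)),("dl-",(427,395),(527,345)),("du+",(219,136),(224,293)),("du-",(412,125),(330,163)),("blob",(325,262),(368,306))]:
    o1,v1=ray("top",pp(t,285,215)); o2,v2=ray("side",pp(s,260,210))
    A=np.c_[v1,-v2]; k=np.linalg.lstsq(A,o2-o1,rcond=None)[0]; a,b=o1+v1*k[0],o2+v2*k[1]
    print(nm,np.round((a+b)*500,1),"gap",np.round(np.linalg.norm(a-b)*1000,1),"local",np.round(((a+b)/2-PT)@N*1000,1))
E
```

```text
pad+ [536.6  35.7  99.6] gap 1.6 local [ 2.6 26.6  3.2]
pad- [539.3 -11.6  99.7] gap 1.3 local [  2.9 -20.8   3.1]
dl+ [517.6  39.5  48.3] gap 0.0 local [-39.3  31.4 -31.9]
dl- [521.  -18.1  48.5] gap 0.0 local [-38.9 -26.3 -31.9]
du+ [594.8  44.6  93.4] gap 0.7 local [ 50.3  32.5 -31.6]
du- [597.9 -13.3  93.2] gap 1.1 local [ 50.3 -25.6 -31.7]
blob [559.8  13.7  77.9] gap 2.2 local [ 10.8   3.4 -26.7]
```

```bash
python3 - <<'E'
from wv import *
PT=FIN-N[:,2]*.015; c=pickle.load(open("w2.pkl","rb"))
for zz in (-36,-32):
  for nm,u in [("dl+",(237,290)),("dl-",(240,502)),("du+",(580,297)),("du-",(568,507))]:
    o,v=ray("wrist",(220+u[0]/4-.375,120+u[1]/4-.375),c); n=N[:,2]; k=((PT+n*zz/1000-o)@n)/(v@n); print(zz,nm,np.round(((o+v*k)-PT)@N*1000,1))
E
```

```text
-36 dl+ [-40.6  28.9 -36. ]
-36 dl- [-40.5 -30.2 -36. ]
-36 du+ [ 49.9  29.  -36. ]
-36 du- [ 50.3 -30.  -36. ]
-32 dl+ [-40.1  29.7 -32. ]
-32 dl- [-40.1 -28.8 -32. ]
-32 du+ [ 49.2  29.7 -32. ]
-32 du- [ 49.7 -28.6 -32. ]
```

```bash
python3 - <<'E'
from wv import *
crop("pics/w2.png",280,170,350,280,7,"pics/w2pins.png")
PT=FIN-N[:,2]*.015; c=pickle.load(open("w2.pkl","rb")); 
im=cv2.imread("pics/w2pins.png")
for dx,col in((0,(0,0,255)),(2,(0,255,0))):
  for y in(30,-30):
    for xx in(-23,-17):
      u=(proj("wrist",PT+np.array([(xx+dx,y,6),(xx+dx,y,-36)])/1000@N.T,c)+.5-[280,170])*7-.5
      cv2.line(im,*[tuple(v) for v in np.round(u).astype(int).tolist()],col,1)
cv2.imwrite("pics/w2pins.png",im)
E
```

```text
(no output)
```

View pics/w2pins.png

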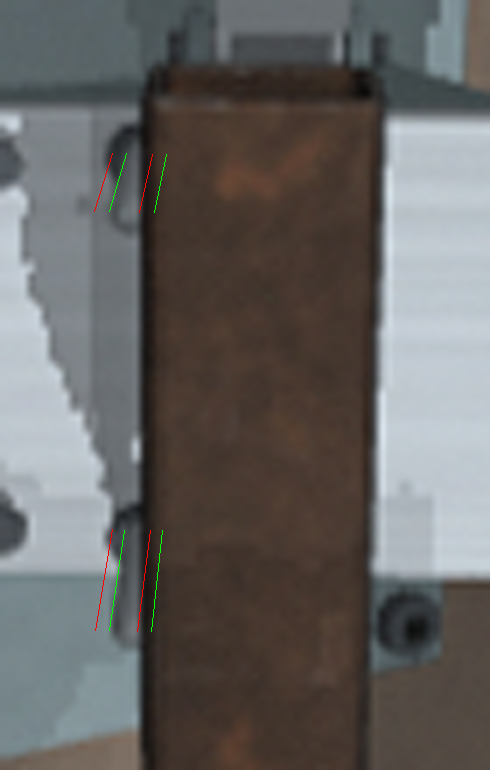

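```bash
cat >> nest.py <<'E'
PT=FIN-N[:,2]*.015
RN=toolR(-N[:,2],N[:,0])
def tcp(x,y,z): return PT+N@(np.array([x,y,z])/1000)
E
python3 - <<'E'
from wv import *
o,p,r=cur(); a=p+[0,0,.135]; show(rows(p,r,a,r,4)); print()
show(rows(a,r,tcp(1.7,0,80),RN,12))
E
```

```text
[0.0, 0.1, -33.7, 0.0, 0.0, 0.0]
[0.0, 0.1, -33.7, 0.0, 0.0, 0.0]
[0.0, 0.1, -33.7, 0.0, 0.0, 0.0]
[0.0, 0.1, -33.7, 0.0, 0.0, 0.0]

[7.0, -26.7, 2.2, -0.3, 2.5, 1.1]
[6.4, -26.8, 2.4, -0.3, 2.5, 1.1]
[5.7, -27.0, 2.5, -0.3, 2.5, 1.1]
[5.1, -27.1, 2.6, -0.3, 2.5, 1.1]
[4.4, -27.2, 2.7, -0.3, 2.5, 1.1]
[3.8, -27.3, 2.7, -0.3, 2.5, 1.1]
[3.1, -27.4, 2.7, -0.3, 2.5, 1.1]
[2.5, -27.5, 2.7, -0.3, 2.5, 1.1]
[1.8, -27.5, 2.7, -0.3, 2.5, 1.1]
[1.1, -27.6, 2.6, -0.3, 2.5, 1.1]
[0.5, -27.6, 2.5, -0.3, 2.5, 1.1]
[-0.2, -27.6, 2.4, -0.3, 2.5, 1.1]
```

Request:
{"api": "apply_moves", "payload": {
  "increments": [
    [0, 0, -33, 0, 0, 0, 1],
    [0, 0, -34, 0, 0, 0, 1],
    [0, 0, -34, 0, 0, 0, 1],
    [0, 0, -34, 0, 0, 0, 1],
    [7, -27, 2, -0.3, 2.5, 1.1, 1],
    [6, -27, 2, -0.3, 2.5, 1.1, 1],
    [6, -27, 2, -0.3, 2.5, 1.1, 1],
    [5, -27, 2, -0.3, 2.5, 1.1, 1]
  ]
}}

```text
t: 15.75
eef_pos: [0.5051, -0.2119, 0.1887]
tool_rot: [-0.0, 0.99, 0.105, 0.089]
contact_force: [0.4, 0.4, -2.2]
gripper_width: 0.328
```

```bash
python3 - <<'E'
from wv import *
o,p,r=cur(); print(p,o["q"])
show(rows(p,r,tcp(1.7,0,80),RN,8))
E
```

```text
[ 0.50514664 -0.21185168  0.18866272] [ 1.20991104  0.45103648 -1.09266697  1.96830517  0.47413398  0.83054622
  0.1060432 ]
[4.4, -27.0, 3.2, -0.3, 2.5, 1.1]
[3.8, -27.1, 3.3, -0.3, 2.5, 1.1]
[3.1, -27.2, 3.3, -0.3, 2.5, 1.1]
[2.4, -27.2, 3.3, -0.3, 2.5, 1.1]
[1.8, -27.3, 3.2, -0.3, 2.5, 1.1]
[1.1, -27.3, 3.2, -0.3, 2.5, 1.1]
[0.4, -27.4, 3.1, -0.3, 2.5, 1.1]
[-0.2, -27.4, 3.0, -0.3, 2.5, 1.1]
```

Request:
{"api": "apply_moves", "payload": {
  "increments": [
    [4, -27, 3, -0.3, 2.5, 1.1, 1],
    [4, -27, 3, -0.3, 2.5, 1.1, 1],
    [3, -27, 3, -0.3, 2.5, 1.1, 1],
    [2, -27, 3, -0.3, 2.5, 1.1, 1],
    [2, -27, 3, -0.3, 2.5, 1.1, 1],
    [1, -27, 3, -0.3, 2.5, 1.1, 1],
    [0, -27, 3, -0.3, 2.5, 1.1, 1],
    [0, -26, 3, -0.3, 2.5, 1.1, 1]
  ]
}}

```text
t: 16.75
eef_pos: [0.4937, 0.0021, 0.1652]
tool_rot: [-0.003, 0.966, 0.026, 0.257]
contact_force: [0.8, -0.4, -2.8]
gripper_width: 0.328
```

```bash
python3 - <<'E'
from wv import *
o,p,r=cur(); print(p,o["q"]); rel(tcp(1.7,0,80),RN)
E
```

```text
[0.49372254 0.00205468 0.16516532] [ 0.58497641  0.1449119  -0.79157703  2.37926943  0.89595689  0.21986034
 -0.95910767]
rel mm [ 4.9 -4.7  2.1] deg [0.4 0.2 0.2]
```

Request:
{"api": "apply_moves", "payload": {
  "increments": [
    [1, -1, 3, 0.1, 0, 0, 1],
    [1, -1, 3, 0.1, 0, 0.1, 1],
    [1, -1, 3, 0.1, 0, 0, 1],
    [1, -1, 4, 0, 0.1, 0, 1],
    [0.5, -0.5, 4, 0, 0, 0, 1],
    [0, 0, 4, 0, 0, 0, 1],
    [0, 0, 4, 0, 0, 0, 1],
    [0, 0, 4, 0, 0, 0, 1]
  ]
}}

```text
t: 17.75
eef_pos: [0.5116, 0.0076, 0.1405]
tool_rot: [-0.005, 0.966, 0.025, 0.258]
contact_force: [0.4, -0.4, -1.8]
gripper_width: 0.329
```

```bash
python3 - <<'E'
from wv import *
o,p,r=cur(); print(p,o["q"]); rel(tcp(1.7,0,40),RN)
M=r.as_matrix(); Mt=np.c_[M[:,0],-M[:,1],-M[:,2]]
shot("w10",[(p+Mt@[0,.0014,-.0043],Mt,TH)])
E
```

```text
[0.51156433 0.00764936 0.14049172] [ 0.43401593  0.21973549 -0.66114292  2.37179223  1.23549937  0.21198908
 -1.30193825]
rel mm [ 1.6 -0.1 11.7] deg [0.1 0.1 0. ]
```

View pics/w10o.png

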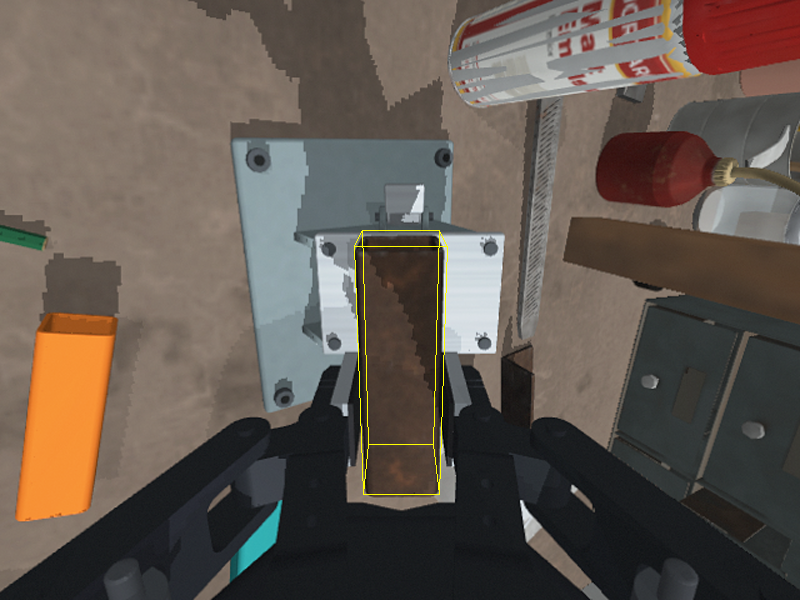

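Request:
{"api": "apply_moves", "payload": {
  "increments": [
    [0.8, 0.3, 4, 0, 0, 0, 1],
    [0.8, 0.3, 5, 0.1, 0.1, 0, 1],
    [0, 0.3, 5, 0, 0, 0, 1],
    [0, 0.2, 4, 0, 0, 0, 1],
    [0, 0, 4, 0, 0, 0, 1],
    [0, 0, 2, 0, 0, 0, 1],
    [0, 0, 1, 0, 0, 0, 1],
    [0, 0, 1, 0, 0, 0, 1]
  ]
}}

```text
t: 18.8
eef_pos: [0.5274, 0.0035, 0.1172]
tool_rot: [-0.007, 0.966, 0.021, 0.258]
contact_force: [0.0, -0.6, -1.9]
gripper_width: 0.328
```

```bash
python3 - <<'E'
from wv import *
o,p,r=cur(); print("F local",N.T@o["contact_force"],o["q"]); rel(tcp(1.7,-1.3,20),RN)
for n in("side",):
    cv2.imwrite("pics/s11.png",imaging.read_camera(n)[:,:,::-1]); crop("pics/s11.png",250,190,360,290,7,"pics/s11c.png")
shot("w11",[],240,120,440,300,4)
E
```

```text
F local [-0.93854187 -0.60523962 -1.63387646] [ 0.39687501  0.29557455 -0.61740161  2.35863346  1.52577961  0.22260604
 -1.57521171]
rel mm [-0.2 -3.8  3.8] deg [ 0.1  0.1 -0.5]
```

View pics/s11c.png

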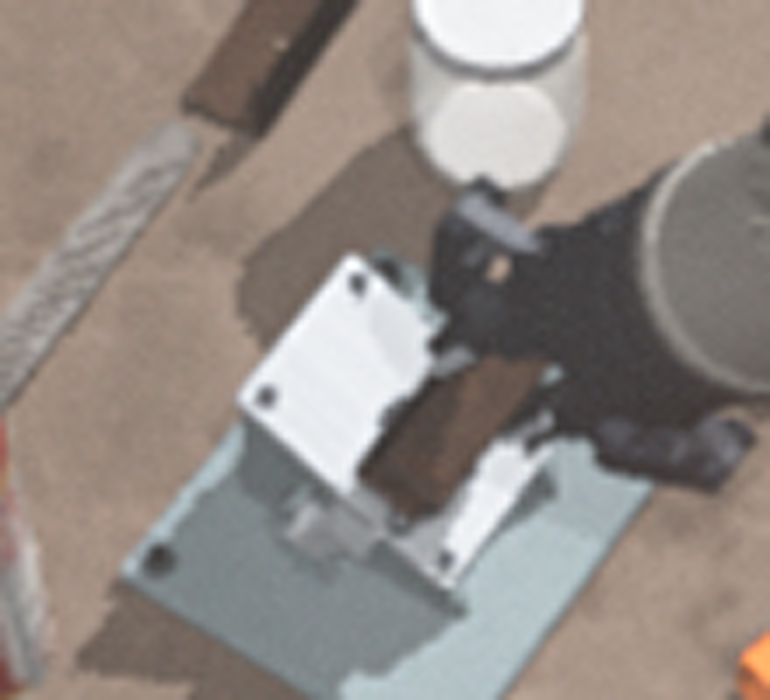

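View pics/w11o.png

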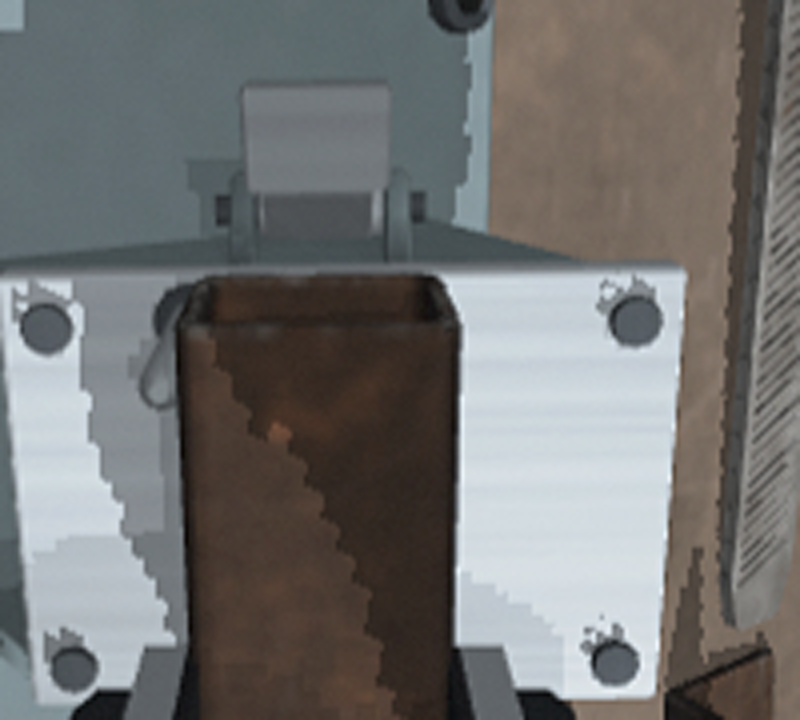

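Request:
{"api": "apply_moves", "payload": {
  "increments": [
    [0, -1, 0, 0, 0, -0.2, 1],
    [0, -1, 0, 0, 0, -0.2, 1],
    [0, -1, 0, 0, 0, -0.1, 1],
    [0, -1, 0, 0, 0, 0, 1],
    [0, 0, 1, 0, 0, 0, 1],
    [0, 0, 1, 0, 0, 0, 1],
    [0, 0, 1, 0, 0, 0, 1],
    [0, 0, 0, 0, 0, 0, 1]
  ],
  "grip_force": 110
}}

```text
t: 19.9
eef_pos: [0.529, 0.0083, 0.1149]
tool_rot: [-0.006, 0.966, 0.026, 0.258]
contact_force: [-3.2, 0.2, 1.4]
gripper_width: 0.304
```

```bash
python3 - <<'E'
from wv import *
o,p,r=cur(); print("F local",N.T@o["contact_force"],o["q"]); rel(tcp(1.7,-1.3,20),RN)
E
```

```text
F local [-2.0419488   0.38577184  2.83506941] [ 0.38959028  0.3049136  -0.62452343  2.35702803  1.55541977  0.23466681
 -1.60261629]
rel mm [-0.7  0.9  0.9] deg [0.1 0.1 0.1]
```

```bash
python3 - <<'E'
from wv import *
cv2.imwrite("pics/s12.png",imaging.read_camera("side")[:,:,::-1]); crop("pics/s12.png",265,215,340,280,9,"pics/s12c.png")
shot("w12",[],240,120,440,300,4)
E
```

```text
(no output)
```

View pics/s12c.png

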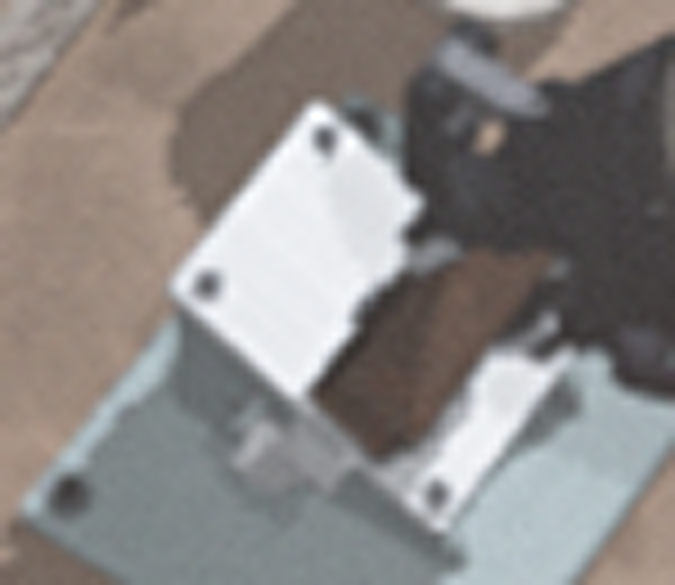

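View pics/w12o.png

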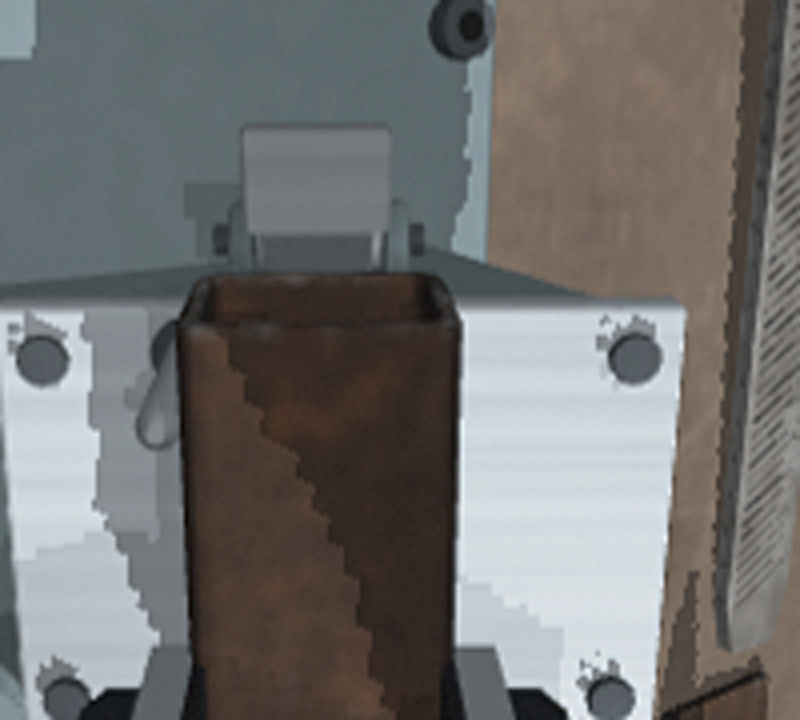

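Request:
{"api": "apply_moves", "payload": {
  "increments": [
    [0, 0, 2, 0, 0, 0, 1],
    [0, 0, 3, 0, 0, 0, 1],
    [0, 0, 3, 0, 0, 0, 1],
    [0, 0, 3, 0, 0, 0, 1],
    [0, 0, 3, 0, 0, 0, 1],
    [0, 0, 3, 0, 0, 0, 1],
    [0, 0, 2, 0, 0, 0, 1],
    [0, 0, 2, 0, 0, 0, 1]
  ]
}}

```text
t: 21.0
eef_pos: [0.5407, 0.0093, 0.0965]
tool_rot: [-0.006, 0.965, 0.026, 0.259]
contact_force: [-6.6, -0.2, 5.9]
gripper_width: 0.304
```

```bash
python3 - <<'E'
from wv import *
o,p,r=cur(); print("F local",N.T@o["contact_force"],o["torque"]); rel(tcp(1.7,-1.3,20),RN)
shot("w13",[],240,120,440,300,4)
E
```

```text
F local [-2.79619882  0.1639997   8.42897651] [-0.04552192  0.72257233  0.2848454 ]
rel mm [ -1.7   1.4 -20.9] deg [ 0.1 -0.1  0.1]
```

View pics/w13o.png

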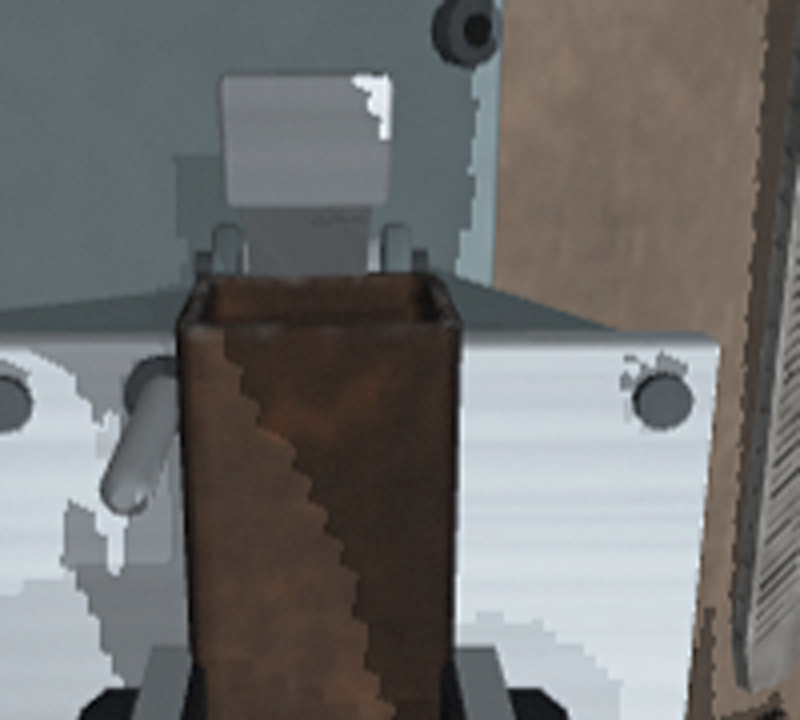

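Request:
{"api": "apply_moves", "payload": {
  "increments": [
    [-0.4, 0, 2, 0, 0, 0, 1],
    [-0.4, 0, 2, 0, 0, 0, 1],
    [-0.3, 0, 2, 0, 0, 0, 1],
    [0, 0, 1.5, 0, 0, 0, 1],
    [0, 0, 1, 0, 0, 0, 1],
    [0, 0, 1, 0, 0, 0, 1],
    [0, 0, 1, 0, 0, 0, 1],
    [0, 0, 1, 0, 0, 0, 1]
  ]
}}

```text
t: 22.05
eef_pos: [0.5465, 0.0115, 0.0934]
tool_rot: [-0.003, 0.963, 0.03, 0.267]
contact_force: [-20.4, -1.8, 26.9]
gripper_width: 0.308
```

```bash
python3 - <<'E'
from wv import *
o,p,r=cur(); print("F local",N.T@o["contact_force"],o["torque"]); rel(tcp(1.7,-1.3,20),RN)
shot("w14",[],240,120,440,300,4)
E
```

```text
F local [-4.26149393 -0.71331956 33.47681601] [-0.12051938  1.15661858  0.31455119]
rel mm [ -4.9   3.3 -26.6] deg [ 0.3 -0.9  0.7]
```

View pics/w14o.png

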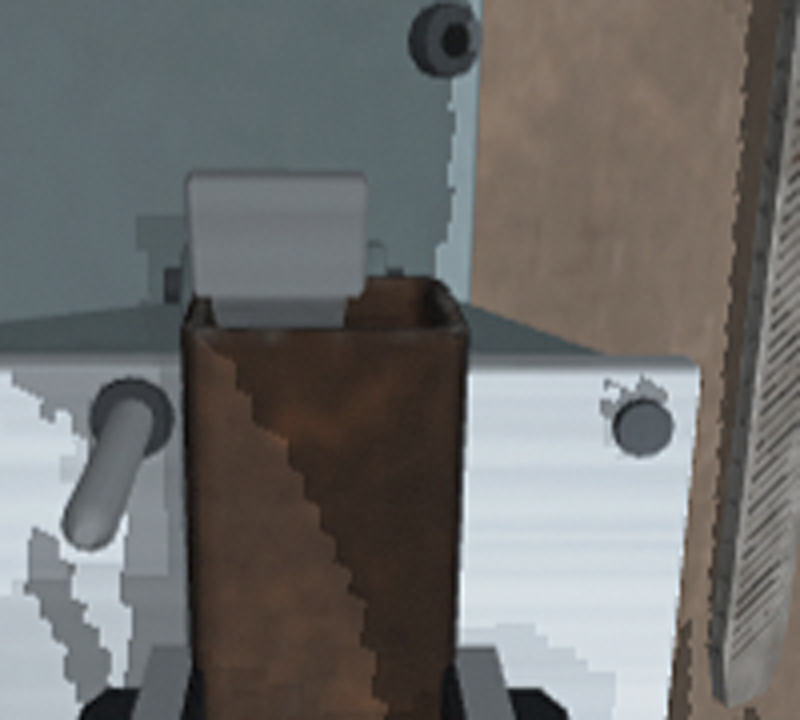

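Request:
{"api": "apply_moves", "payload": {
  "increments": [
    [-1, 0.5, 0, 0.1, -0.3, 0.2, 1],
    [-1.2, 0.5, 0, 0.1, -0.3, 0.2, 1],
    [-1.2, 0.5, 0, 0.1, -0.3, 0.2, 1],
    [-1.2, 0.5, 0.3, 0, 0, 0.1, 1],
    [-1, 0, 0.3, 0, 0, 0, 1],
    [-0.5, 0, 0.3, 0, 0, 0, 1],
    [0, 0, 0.4, 0, 0, 0, 1],
    [0, 0, 0.4, 0, 0, 0, 1]
  ]
}}

```text
t: 23.1
eef_pos: [0.5427, 0.0098, 0.0914]
tool_rot: [-0.005, 0.965, 0.026, 0.262]
contact_force: [-10.6, -1.2, 16.2]
gripper_width: 0.305
```

```bash
python3 - <<'E'
from wv import *
o,p,r=cur(); print("F local",N.T@o["contact_force"],o["torque"]); rel(tcp(1.7,-1.3,20),RN)
shot("w15",[],240,120,440,300,4)
for n in("top","side"): cv2.imwrite(f"pics/{n}15.png",imaging.read_camera(n)[:,:,::-1])
crop("pics/side15.png",255,205,345,280,8,"pics/s15c.png"); 
E
```

```text
F local [-1.11173778 -0.68644636 19.30273386] [-0.09711152  0.65110512  0.19596419]
rel mm [ -0.8   1.8 -26.4] deg [ 0.1 -0.4  0.2]
```

View pics/w15o.png

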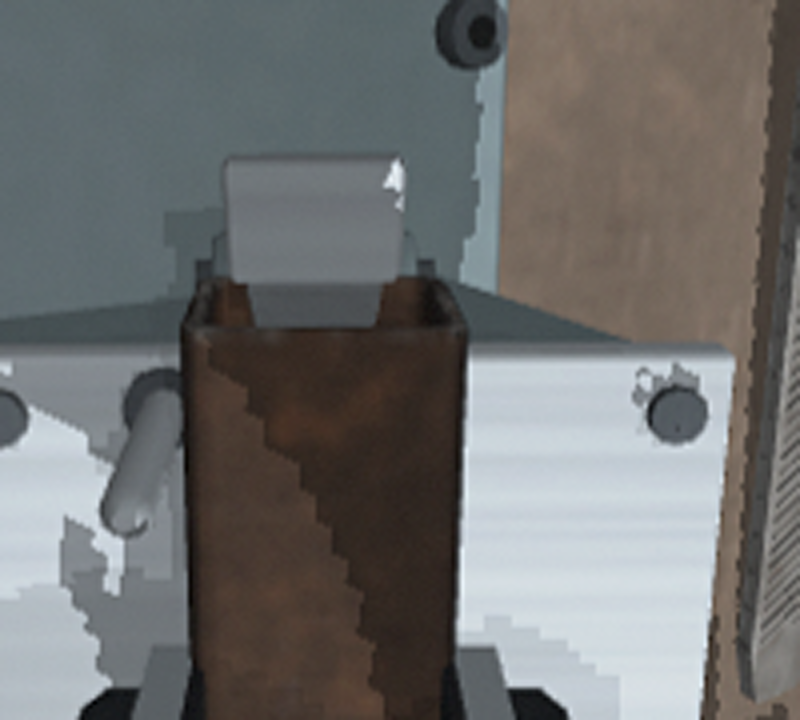

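View pics/s15c.png

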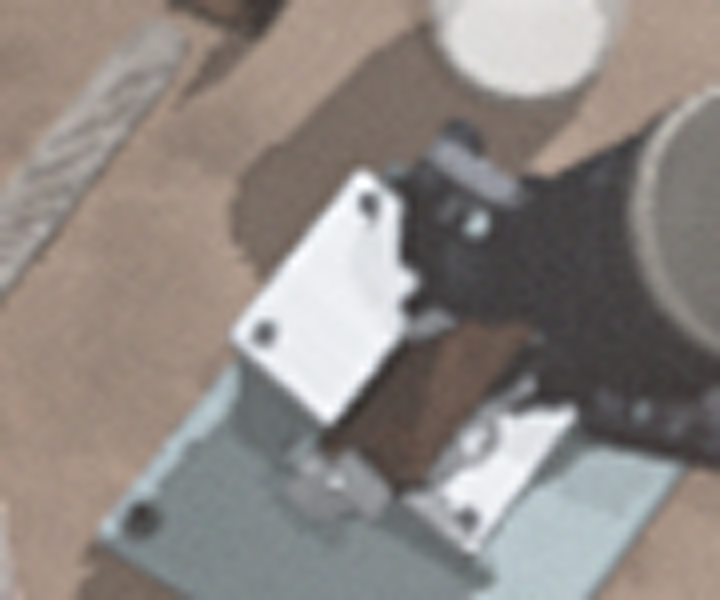

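Request:
{"api": "apply_moves", "payload": {
  "increments": [
    [-0.5, 0, 0.6, 0, -0.2, 0.1, 1],
    [-0.3, 0, 0.6, 0, -0.2, 0, 1],
    [0, 0, 0.5, 0, 0, 0, 1],
    [0, 0, 0.5, 0, 0, 0, 1],
    [0, 0, 0, 0, 0, 0, 1],
    [0, 0, -0.5, 0, 0, 0, 1],
    [0, 0, -0.5, 0, 0, 0, 1],
    [0, 0, -0.5, 0, 0, 0, 1]
  ]
}}

```text
t: 24.25
eef_pos: [0.5422, 0.0102, 0.0932]
tool_rot: [-0.004, 0.965, 0.027, 0.261]
contact_force: [-4.4, 0.1, 7.3]
gripper_width: 0.308
```

```bash
python3 - <<'E'
from wv import *
o,p,r=cur(); print("F local",N.T@o["contact_force"],o["torque"]); rel(tcp(1.7,-1.3,20),RN)
E
```

```text
F local [-0.17720821  0.3425991   8.53665894] [-0.12788663  0.49361194 -0.10462478]
rel mm [ -1.3   2.3 -24.5] deg [ 0.3 -0.3  0.3]
```

Request:
{"api": "apply_moves", "payload": {
  "increments": [
    [0, 0, -0.5, 0, 0, 0, 1],
    [0, 0, -0.5, 0, 0, 0, 1],
    [0, 0, -0.5, 0, 0, 0, 1],
    [0, 0, -0.5, 0, 0, 0, 1],
    [0, 0, 0, 0, 0, 0, 1],
    [0, 0, 0, 0, 0, 0, 1],
    [0, 0, 0, 0, 0, 0, 1],
    [0, 0, 0, 0, 0, 0, 1]
  ]
}}

```text
t: 25.25
eef_pos: [0.5417, 0.0094, 0.0947]
tool_rot: [-0.003, 0.965, 0.026, 0.262]
contact_force: [-1.5, 0.1, 1.0]
gripper_width: 0.309
```

```bash
python3 - <<'E'
from wv import *
o,p,r=cur(); print("F local",N.T@o["contact_force"],o["torque"]); rel(tcp(1.7,-1.3,20),RN)
shot("w16",[],240,120,440,300,4)
E
```

```text
F local [-0.7683373   0.12844435  1.58876278] [-0.13965228  0.29136892 -0.11678861]
rel mm [ -1.5   1.5 -23. ] deg [ 0.4 -0.4  0.2]
```

View pics/w16o.png

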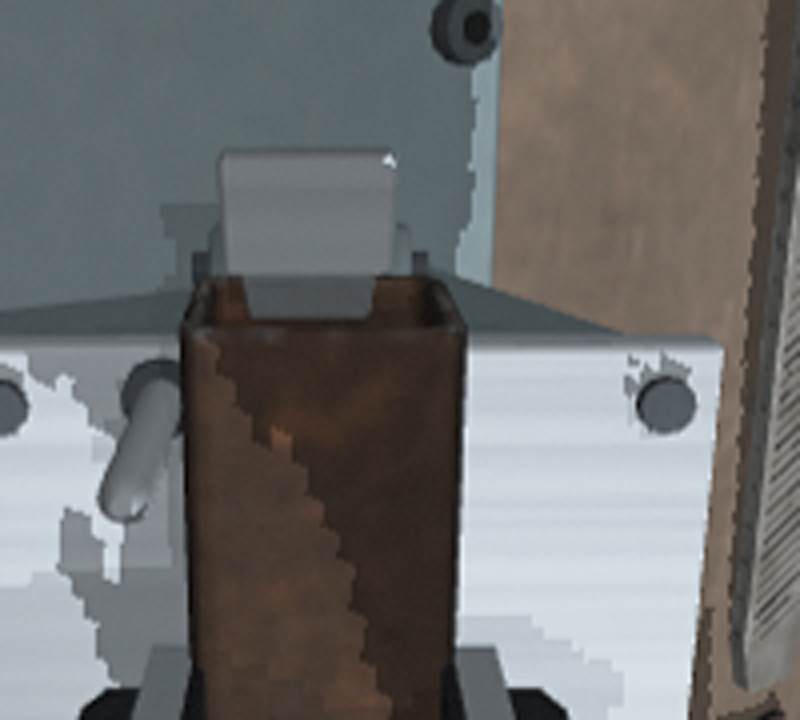

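Request:
{"api": "apply_moves", "payload": {
  "increments": [
    [0, 0, 0, 0, 0, 0, -0.3],
    [0, 0, 0, 0, 0, 0, -0.3],
    [0, 0, 0, 0, 0, 0, -0.3],
    [0, 0, 0, 0, 0, 0, -0.3],
    [0, 0, -4, 0, 0, 0, -0.3],
    [0, 0, -5, 0, 0, 0, -0.3],
    [0, 0, -6, 0, 0, 0, -0.3],
    [0, 0, -8, 0, 0, 0, -0.3]
  ]
}}

```text
t: 26.3
eef_pos: [0.529, 0.0093, 0.115]
tool_rot: [-0.004, 0.965, 0.026, 0.261]
contact_force: [0.2, 1.2, -1.3]
gripper_width: 0.65
```

```bash
python3 - <<'E'
from wv import *
o,p,r=cur(); print("F local",N.T@o["contact_force"],o["q"]); rel(tcp(1.7,-1.3,20),RN)
C=tcp(2,-.5,15+1.5-23)
shot("w17",[(C,N,TH)])
E
```

```text
F local [-0.45575417  1.19890591 -1.25780866] [ 0.39744249  0.30753303 -0.64019407  2.36036272  1.59228727  0.24677286
 -1.64122886]
rel mm [-0.8  1.9  0.9] deg [ 0.3 -0.3  0.2]
```

View pics/w17o.png

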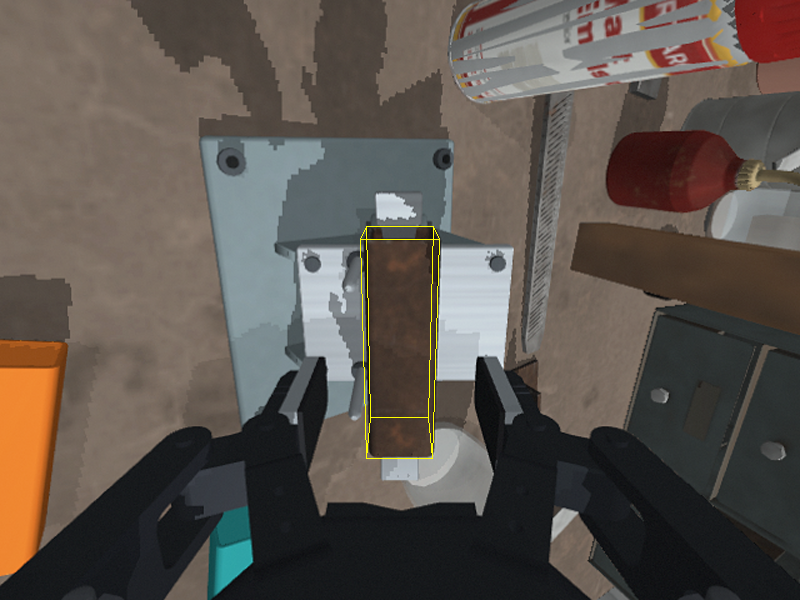

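Request:
{"api": "apply_moves", "payload": {
  "increments": [
    [0, 0, -8, 0, 0, 0, -0.3],
    [0, 0, -10, 0, 0, 0, -0.3],
    [0, 0, -12, 0, 0, 0, -0.3],
    [0, 0, -14, 0, 0, 0, -0.3],
    [0, 0, -14, 0, -1, 0, -0.3],
    [-5, 5, -14, 0, -3, 0, -0.3],
    [-8, 10, -14, 0, -3, 0, -0.3],
    [-10, 15, -14, 0, -3, 0, -0.3]
  ]
}}

```text
t: 27.35
eef_pos: [0.4596, -0.0223, 0.1956]
tool_rot: [-0.0, 0.984, 0.03, 0.177]
contact_force: [0.8, -1.0, 0.1]
gripper_width: 0.646
```

```bash
python3 - <<'E'
from wv import *
o,p,r=cur(); print(p,o["q"])
show(rows(p,r,np.array([.45,-.25,.26]),toolR([0,0,-1],[1,0,0]),8))
shot("w18",[(tcp(2,-.5,15+1.5-23),N,TH)],200,100,520,340,2.5)
E
```

```text
[ 0.45956698 -0.02228654  0.1956183 ] [ 0.96632511  0.08920303 -1.07666417  2.28123481  0.22213009  0.47188135
 -0.21502627]
[0.0, 28.4, -8.3, 0.0, -2.5, 0.4]
[-0.1, 28.4, -8.3, 0.0, -2.5, 0.4]
[-0.3, 28.4, -8.3, 0.0, -2.5, 0.4]
[-0.4, 28.4, -8.2, 0.0, -2.5, 0.4]
[-0.6, 28.4, -8.2, 0.0, -2.5, 0.4]
[-0.7, 28.4, -8.2, 0.0, -2.5, 0.4]
[-0.9, 28.4, -8.1, 0.0, -2.5, 0.4]
[-1.0, 28.5, -8.1, 0.0, -2.5, 0.4]
```

View pics/w18o.png

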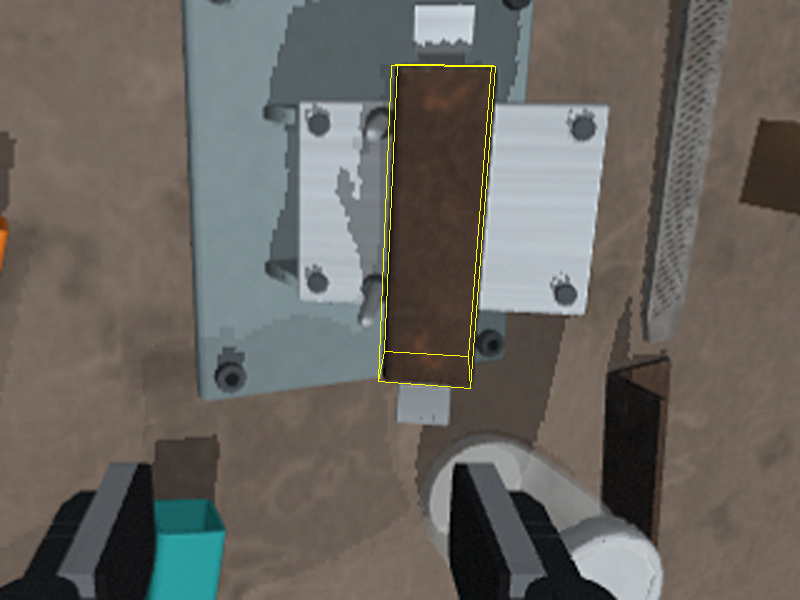

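```bash
python3 - <<'E'
from wv import *
o,p,r=cur()
show(rows(p,r,np.array([.48,-.20,.24]),toolR([0.1,.6,-.8],[1,0,0]),8))
E
```

```text
[3.0, 22.1, -4.4, 4.5, -1.6, 1.4]
[3.4, 21.6, -6.2, 4.5, -1.6, 1.4]
[3.8, 21.0, -8.0, 4.5, -1.6, 1.4]
[4.0, 20.2, -9.7, 4.5, -1.6, 1.4]
[4.2, 19.2, -11.4, 4.5, -1.6, 1.4]
[4.3, 18.2, -12.9, 4.5, -1.6, 1.4]
[4.4, 17.0, -14.4, 4.5, -1.6, 1.4]
[4.4, 15.7, -15.9, 4.5, -1.6, 1.4]
```

Request:
{"api": "apply_moves", "payload": {
  "increments": [
    [0, 22, -8, 2, -1.6, 0.7, -0.3],
    [1, 22, -8, 4, -1.6, 1.4, -0.3],
    [4, 21, -8, 5, -1.6, 1.4, -0.3],
    [4, 20, -10, 5, -1.6, 1.4, -0.3],
    [4, 19, -11, 5, -1.6, 1.4, -0.3],
    [4, 18, -13, 5, -1.6, 1.4, -0.3],
    [4, 17, -14, 5, -1.6, 1.4, -0.3],
    [4, 16, -16, 5, -1.6, 1.4, -0.3]
  ]
}}

```text
t: 28.4
eef_pos: [0.4723, -0.204, 0.2466]
tool_rot: [-0.316, 0.948, -0.013, 0.046]
contact_force: [0.5, 0.6, 0.4]
gripper_width: 0.644
```

```bash
python3 - <<'E'
from wv import *
o,p,r=cur(); print(p,o["q"],proj("wrist",PT))
shot("w19",[])
for n in("top","side"): cv2.imwrite(f"pics/{n}19.png",imaging.read_camera(n)[:,:,::-1])
E
```

```text
[ 0.47225576 -0.20401355  0.2466437 ] [ 1.34167891  0.59105869 -0.98421062  1.75502291 -0.15497369  1.2090701
  0.44196749] [[357.13131608 122.56816622]]
```

View pics/w19o.png

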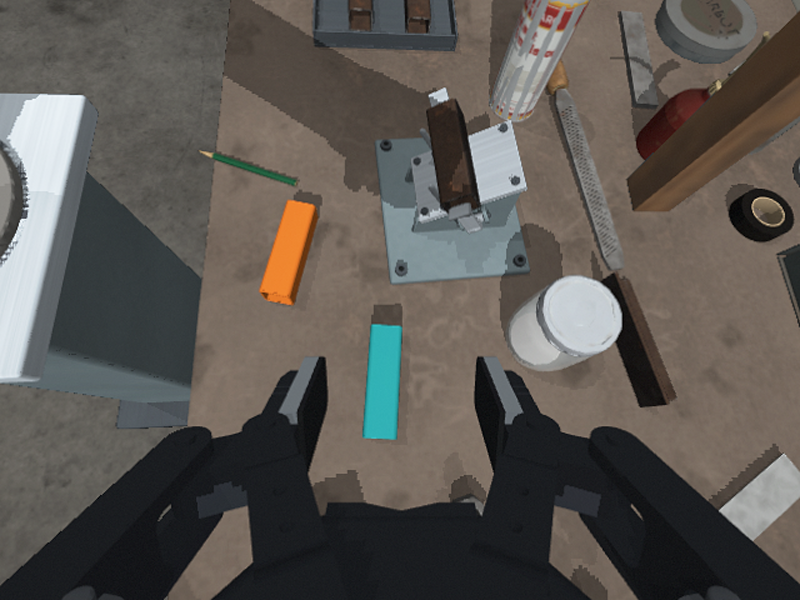

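View pics/top19.png

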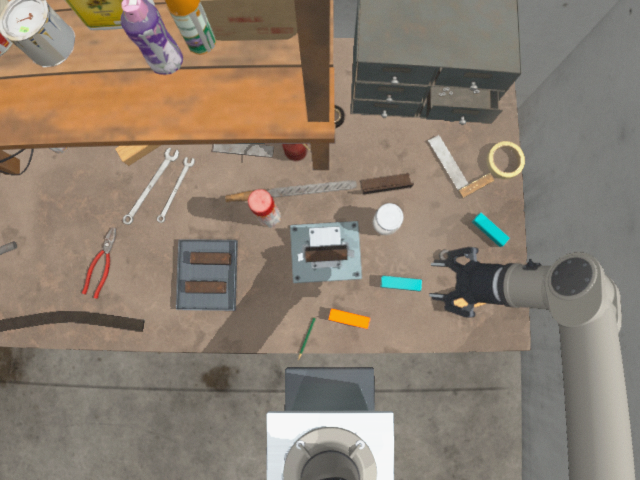

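View pics/side19.png

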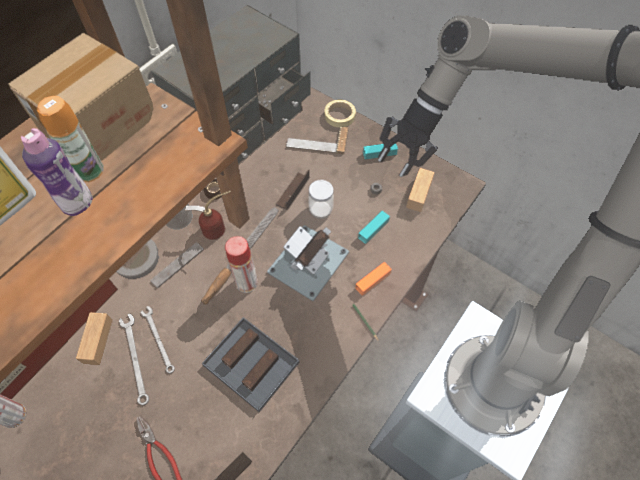

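```bash
python3 - <<'E'
from h import *
crop("pics/w19.png",315,60,425,190,5,"pics/w19c.png")
E
```

```text
(no output)
```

View pics/w19c.png

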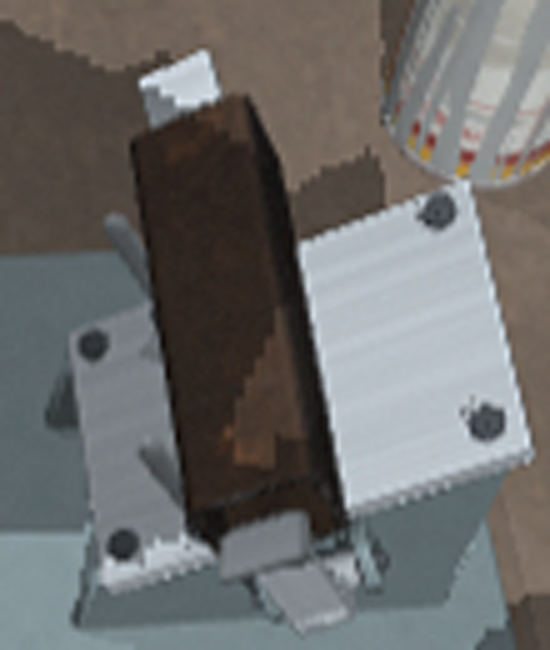

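The close crop shows the -y catch at (265,545) reaching into the tube's open end, and the wrist close-ups taken while pressing showed the +y one inside its end. The tube stays down, the finished tube lies in the tray, and nothing else appears to have moved. I'm handing in.

```bash
python3 - <<'E'
from station import bot
o=bot.get_obs(); print(o["t"],o["joint_vel"].round(3)); print(bot.hand_in())
E
```

```text
28.55 [-0.012 -0.049 -0.055  0.051 -0.02  -0.011  0.008]
the job is handed in; nothing more can be done
None
```

I laid the finished tube flat in the -x half of the tray, beside the stored one. Then I put the fresh tube on the pad, pressed it to the hard stop and released it. I handed in at 28.6 s with the arm clear of everything.

**Last checks:**
- **Latch:** While I eased off, the force on the tool fell from about 8.5 N to 1.6 N, so the catches had taken the spring load. After release the tube stayed pressed, and the wrist pictures show both catches in the open ends.
- **Tray and other things:** By eye in the final top and side pictures, both tubes are in the tray and nothing else had been knocked about. The arm partly hides the pine block and hides the nut in the top view, but both can be seen in the side view.

**What did not go smoothly:**
- **Drift while pressing:** The tube slid about 4–5 mm uphill at the hard stop, with about 33 N on the tool. I moved it back while still pressed down; it ended about 1 mm off by the tool position.
- **Pad position:** My camera estimates of the pad disagreed by 2–3 mm, so I found its height by touch.
- **Tray contact:** I set the finished tube down with about 21 N on the tool, a bit firmer than I meant.

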